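Restock the tin lane on the stores bench

ROBOT

A 7-joint arm with a two-finger parallel gripper is mounted at the origin on the work surface. World frame = base frame: x ahead of the robot, y to its left, z up, the work surface at z = 0. Lengths are in m, angles in rad, forces in N, time in s.
With the tool pointing down it reaches from about 0.425 to 0.875 m from the base axis. Payload 4.7 kg.
Tool frame: the origin (TCP) lies between the finger pads; the fingertips stand ctrl.tip_reach ahead of it and the grasp point (between the pads) lies 5 mm behind it (ctrl.tip_reach is the distance from the TCP to the fingertips, in m); z points along the fingers, y is the direction in which the jaws open and shut (so a half turn about z gives the same grasp; the last joint's range is limited). The gripper opens to 87 mm and grips with 3 to 60 N. Pads are 19 mm wide; open, the fingers measure 117 mm over their backs; the gripper's body (75 mm by 190 mm) begins 51 mm behind the grasp point.
Start: joints at [-1.209, 0.321, -0.07, 1.45, 0.023, 1.371, -0.057], TCP at [0.222, 0.611, 0.237] pointing down, gripper open.
Joint ranges: [-2.86, 2.86], [-0.3, 2.09], [-1.38, 1.24], [0.06, 2.45], [-1.56, 4.7], [0.09, 2.05], [-2.69, 2.69]. Speed limits (rad/s): [2.57, 2.57, 3.14, 3.14, 3.14, 3.14, 3.14].

INTERFACE

Orientations are given as a rotation vector (axis times angle).
In Python, from bench import ctrl gives the robot as it stands.
- The arm moves only by the shell command python3 -m handwheel 'ROWS' [FORCE]. ROWS is JSON, a list of rows, each a list of 7 numbers: the shift along the tool's x, y, z in mm, then the turn, a rotation vector about the tool's x, y, z in rad, then the gripper's target within -1 to 1 (shut at 1, half-way at 0, fully open at -1). In form: [[dx, dy, dz, ax, ay, az, grip], ...]. A call has 1 to 12 rows; each row is the pose to reach, as a shift and turn from the pose commanded when the call began, along the tool's axes at that moment; what a row does not reach only later rows make up. A row lasts 1/8 s, in which the tool goes at most 62.5 mm and 10.7 degrees, less where a joint would pass 70% of its speed; a pose out of reach is approached as far as the arm can. A call with a gripper value outside its range is refused whole. The fingers move at their own pace and stop on an object; FORCE is the grip in N (left out, the last holds). Time passes only in rows, so rows that repeat a pose let the fingers close. It gives the time, the measured TCP pose, the force and the opening at its end, in the units of the state.
- ctrl.get_state(): the state, without advancing time (a new reading comes with each control period).
- ctrl.get_image(name): name is "scene" or "top" or "wrist"; returns the picture (480x640x3 uint8, red, green, blue); there is no depth.
- ctrl.camera_model(name): a dict with "mtx" (3x3 intrinsics, pixels), "xyz" and "orientation" of the camera in the world. Camera axes: x right, y up, looking along -z (the intrinsics and any distortion apply to the point x, -y, -z); pixel columns grow to the right and rows downward; lengths in m; the calibration is good to about 2 mm. A picture is of the moment at which its call begins: read the wrist's pose just before it. camera_model takes no time and is no camera call; for the wrist camera it gives the pose at the moment of the call.
- ctrl.close_job(): hands the job in, once; it reports no verdict.
The state is a dict: "time": time; "joint_positions": joint angles; "qd": joint speeds; "joint_torque": joint torques, N m; "position": TCP position; "tool_rot": TCP orientation; "ft_force": force on the tool from outside, world axes, zero at the start; "torque": the same for the moment, N m; "grip_width": opening from 0.0 (shut) to 1.0 (fully open).
Only numpy, scipy, OpenCV 4.12 (cv2) and the standard library are available. Lean on these libraries where they do the work, as an engineer would, in place of code of your own. Each camera call takes 0.05 s, during which the arm holds its last target.

TASK

A stray carton is standing in the tin lane: take it out and set it down inside the red tray. Then slide all the green-banded tins, without lifting any off the bench, one after another through the blue flared mouth into single file between the rails, packed up against the end stop and each other with no gaps, and finally stand the stop block squarely in the lane, close up behind the last tin. Leave everything else on the bench where it is.

Things in the scene. Friction and masses are not known exactly. Their poses are not given: they have to be found in the camera images.
- lane: fixed tin lane: two parallel aluminium rails 385 mm long, 35 high, 8 thick, 92 mm apart inside, on the bare bench; wooden end stop (55 high) at one end; blue rails flare the open mouth over 45 mm more (to 152 mm apart). Origin on the bench, midway between the rails, at the end stop's inner face; x runs along the lane to the mouth (rails end at x = 0.385, flares at 0.43), z up.
- tin1: steel tin with a green band and a yellow ring on its lid, a plain upright cylinder 84 mm in diameter (too wide to grip) and 64 mm tall, about 0.3 kg; three or four of tin1 to tin4 are there, all alike. Slides on the bench when pushed low down. Origin at the centre of its underside, z up.
- tin2: steel tin with a green band and a yellow ring on its lid, a plain upright cylinder 84 mm in diameter (too wide to grip) and 64 mm tall, about 0.3 kg; three or four of tin1 to tin4 are there, all alike. Slides on the bench when pushed low down. Origin at the centre of its underside, z up.
- tin3: steel tin with a green band and a yellow ring on its lid, a plain upright cylinder 84 mm in diameter (too wide to grip) and 64 mm tall, about 0.3 kg; three or four of tin1 to tin4 are there, all alike. Slides on the bench when pushed low down. Origin at the centre of its underside, z up.
- tin4: steel tin with a green band and a yellow ring on its lid, a plain upright cylinder 84 mm in diameter (too wide to grip) and 64 mm tall, about 0.3 kg; three or four of tin1 to tin4 are there, all alike. Slides on the bench when pushed low down. Origin at the centre of its underside, z up.
- carton: cardboard carton with a yellow tape strip on top and white labels, 55 mm (its x) by 70 mm (its y) by 100 mm tall, 0.15 kg, at the start standing between the lane's rails. Origin at the centre of its underside, z up.
- tray: red open tray, fixed to the bench, outside 150 mm (its x) by 130 mm (its y) by 40 mm high, walls and floor 5 mm thick. Origin at the centre of its underside, z up.
- block: stop block, loose, at the start standing on the bench beside the lane: dark wooden foot 36 mm (its x) by 82 mm (its y) by 45 mm high, and on top of it, centred, a yellow grip 20 mm (x) by 40 mm (y) that rises to 105 mm above the underside; 0.2 kg. Its foot fits across the lane with its x along the lane (either way round). Origin at the centre of its underside, z up.
- jar: bystander, to be left alone: small amber jar with a black cap, 56 mm across, 75 mm tall. Origin at its underside or middle.
- tape: bystander, to be left alone: grey roll of tape lying flat, 90 mm across, 38 mm high. Origin at its underside or middle.
- wrench: bystander, to be left alone: steel wrench lying flat. Origin at its underside or middle.
- dish: bystander, to be left alone: shallow red round dish, 120 mm across, 35 mm high. Origin at its underside or middle.
- screwdriver: bystander, to be left alone: screwdriver lying flat. Origin at its underside or middle.
- stockbox: bystander, to be left alone: low brown carton with a white stripe, 70 x 110 x 60 mm high. Origin at its underside or middle.

How it is judged:
On the way, in this order (a step that is already met when the one before it is completed fails the run):
1. the carton is out of the lane, at rest on the floor of the red tray (standing or lying) (x of carton in the frame of tray between -0.06 and 0.06 m and y of carton in the frame of tray between -0.06 and 0.06 m and height (world z) of carton below 0.075 m and linear speed of carton below 0.03 m/s and ((height (world z) of carton below 0.014 m and angle between carton's own z axis and vertical below 0.2 rad) or (height (world z) of carton between 0.02 and 0.048 m and angle between carton's own z axis and vertical above 1.35 rad))), for 0.2 s.
2. all the tins stand between the lane's rails (x of tin1 in the frame of lane between 0.03 and 0.39 m and y of tin1 in the frame of lane between -0.012 and 0.012 m and x of tin2 in the frame of lane between 0.03 and 0.39 m and y of tin2 in the frame of lane between -0.012 and 0.012 m and x of tin3 in the frame of lane between 0.03 and 0.39 m and y of tin3 in the frame of lane between -0.012 and 0.012 m and x of tin4 in the frame of lane between 0.03 and 0.39 m and y of tin4 in the frame of lane between -0.012 and 0.012 m), for 0.2 s.
At the end, for the whole second after the job is handed in: Carton at rest on the tray's floor. Tins upright in the lane in a gapless file from the end stop (each at most 12 mm, plus 3 mm per tin before it, too far out). Stop block upright on the bench in the lane, square within 0.2 rad, within about 15 mm (+3 per tin) of touching the last tin (all of step 1 and all of step 2 and (x of tin1 in the frame of lane between 0.036 and 0.054 m or (x of tin1 in the frame of lane between 0.12 and 0.141 m and (x of tin2 in the frame of lane between 0.036 and 0.054 m or x of tin3 in the frame of lane between 0.036 and 0.054 m or x of tin4 in the frame of lane between 0.036 and 0.054 m)) or (x of tin1 in the frame of lane between 0.204 and 0.228 m and (x of tin2 in the frame of lane between 0.12 and 0.141 m or x of tin3 in the frame of lane between 0.12 and 0.141 m or x of tin4 in the frame of lane between 0.12 and 0.141 m)) or (x of tin1 in the frame of lane between 0.288 and 0.315 m and (x of tin2 in the frame of lane between 0.204 and 0.228 m or x of tin3 in the frame of lane between 0.204 and 0.228 m or x of tin4 in the frame of lane between 0.204 and 0.228 m))) and angle between each of tin1, tin2, tin3, tin4, block's own z axis and vertical below 0.1 rad and linear speed of each of tin1, tin2, tin3, tin4, block below 0.02 m/s and (x of tin2 in the frame of lane between 0.036 and 0.054 m or (x of tin2 in the frame of lane between 0.12 and 0.141 m and (x of tin1 in the frame of lane between 0.036 and 0.054 m or x of tin3 in the frame of lane between 0.036 and 0.054 m or x of tin4 in the frame of lane between 0.036 and 0.054 m)) or (x of tin2 in the frame of lane between 0.204 and 0.228 m and (x of tin1 in the frame of lane between 0.12 and 0.141 m or x of tin3 in the frame of lane between 0.12 and 0.141 m or x of tin4 in the frame of lane between 0.12 and 0.141 m)) or (x of tin2 in the frame of lane between 0.288 and 0.315 m and (x of tin1 in the frame of lane between 0.204 and 0.228 m or x of tin3 in the frame of lane between 0.204 and 0.228 m or x of tin4 in the frame of lane between 0.204 and 0.228 m))) and (x of tin3 in the frame of lane between 0.036 and 0.054 m or (x of tin3 in the frame of lane between 0.12 and 0.141 m and (x of tin1 in the frame of lane between 0.036 and 0.054 m or x of tin2 in the frame of lane between 0.036 and 0.054 m or x of tin4 in the frame of lane between 0.036 and 0.054 m)) or (x of tin3 in the frame of lane between 0.204 and 0.228 m and (x of tin1 in the frame of lane between 0.12 and 0.141 m or x of tin2 in the frame of lane between 0.12 and 0.141 m or x of tin4 in the frame of lane between 0.12 and 0.141 m)) or (x of tin3 in the frame of lane between 0.288 and 0.315 m and (x of tin1 in the frame of lane between 0.204 and 0.228 m or x of tin2 in the frame of lane between 0.204 and 0.228 m or x of tin4 in the frame of lane between 0.204 and 0.228 m))) and (x of tin4 in the frame of lane between 0.036 and 0.054 m or (x of tin4 in the frame of lane between 0.12 and 0.141 m and (x of tin1 in the frame of lane between 0.036 and 0.054 m or x of tin2 in the frame of lane between 0.036 and 0.054 m or x of tin3 in the frame of lane between 0.036 and 0.054 m)) or (x of tin4 in the frame of lane between 0.204 and 0.228 m and (x of tin1 in the frame of lane between 0.12 and 0.141 m or x of tin2 in the frame of lane between 0.12 and 0.141 m or x of tin3 in the frame of lane between 0.12 and 0.141 m)) or (x of tin4 in the frame of lane between 0.288 and 0.315 m and (x of tin1 in the frame of lane between 0.204 and 0.228 m or x of tin2 in the frame of lane between 0.204 and 0.228 m or x of tin3 in the frame of lane between 0.204 and 0.228 m))) and ((x of block in the frame of lane between 0.094 and 0.117 m and (x of tin1 in the frame of lane between 0.036 and 0.054 m or x of tin2 in the frame of lane between 0.036 and 0.054 m or x of tin3 in the frame of lane between 0.036 and 0.054 m or x of tin4 in the frame of lane between 0.036 and 0.054 m)) or (x of block in the frame of lane between 0.178 and 0.204 m and (x of tin1 in the frame of lane between 0.12 and 0.141 m or x of tin2 in the frame of lane between 0.12 and 0.141 m or x of tin3 in the frame of lane between 0.12 and 0.141 m or x of tin4 in the frame of lane between 0.12 and 0.141 m)) or (x of block in the frame of lane between 0.262 and 0.291 m and (x of tin1 in the frame of lane between 0.204 and 0.228 m or x of tin2 in the frame of lane between 0.204 and 0.228 m or x of tin3 in the frame of lane between 0.204 and 0.228 m or x of tin4 in the frame of lane between 0.204 and 0.228 m)) or (x of block in the frame of lane between 0.346 and 0.378 m and (x of tin1 in the frame of lane between 0.288 and 0.315 m or x of tin2 in the frame of lane between 0.288 and 0.315 m or x of tin3 in the frame of lane between 0.288 and 0.315 m or x of tin4 in the frame of lane between 0.288 and 0.315 m))) and y of block in the frame of lane between -0.012 and 0.012 m and height (world z) of block below 0.006 m and angle between the x axis of block and the x axis of lane, either way round below 0.2 rad).
It fails at once if a tin is lifted off the bench (by more than 30 mm) (height (world z) of any of tin1, tin2, tin3, tin4 above 0.03 m).
It fails at once if a bystander is moved by more than 40 mm (distance of any of jar, tape, wrench, dish, screwdriver, stockbox from where it was at the start of the episode above 0.04 m).
Of tin1, tin2, tin3, tin4 only 3 to 4 are there at a start; the rules pass over those that are not, and their reading is None.
At some moment in a run one of tin1, tin2, tin3, tin4 may be knocked a few centimetres aside while the robot is not near it.
It also fails if it takes over 210 s, if anything falls off the work surface, if the arm or the gripper's body presses on something with over 40 N, if the wrist force passes 120 N, or if a joint passes its speed limit or range.

## Working session

There is one attempt and no reset: what is moved stays moved. The work goes in short steps, Python scripts to look and compute and a shell command to move; the robot and the scene stay as the last step left them, time stands still between calls to the robot, and variables do not carry over. Pictures are saved under pics/ and viewed, and the job is handed in when it is done.

```bash
ls; mkdir -p pics; python3 - <<'E'
from bench import ctrl
import cv2
s=ctrl.get_state();print(s,ctrl.tip_reach)
for n in("scene","top","wrist"):
    m=ctrl.camera_model(n);print(n,m)
    cv2.imwrite(f"pics/{n}0.png",ctrl.get_image(n)[:,:,::-1])
E
```

```text
pics
{'time': 0.0, 'joint_positions': array([-1.20889822,  0.32182017, -0.07008218,  1.45167292,  0.02260362,
        1.37082036, -0.0569026 ]), 'qd': array([-0.00126119, -0.00113915, -0.0024329 , -0.00048148, -0.00102207,
       -0.00174791,  0.0021102 ]), 'joint_torque': array([ 1.13507388e-04, -4.91283917e+01, -4.03621774e-01, -3.12523842e+01,
       -6.37484458e-02,  4.39285592e-02,  1.85033882e-04]), 'position': array([0.22140508, 0.6105606 , 0.23546437]), 'tool_rot': array([-5.43489723e-01, -3.09398763e+00,  3.01558577e-03]), 'ft_force': array([ 0.02104456, -0.02183479, -0.51045454]), 'torque': array([-0.03120668,  0.01786546, -0.00019637]), 'grip_width': 1.000453984244871} 0.014
scene {'mtx': array([[554.85932384,   0.        , 320.6279522 ],
       [  0.        , 554.85932384, 229.92153229],
       [  0.        ,   0.        ,   1.        ]]), 'xyz': array([1.51531963, 0.53794254, 0.97539063]), 'orientation': array([0.53224533, 0.86262591, 1.87633351])}
top {'mtx': array([[560.6370551 ,   0.        , 316.89120628],
       [  0.        , 560.6370551 , 248.19365729],
       [  0.        ,   0.        ,   1.        ]]), 'xyz': array([0.43033785, 0.03879411, 1.26523014]), 'orientation': array([ 0.0456072 , -0.03644803, -1.58781773])}
wrist {'mtx': array([[389.32237749,   0.        , 317.10484674],
       [  0.        , 389.32237749, 235.31108592],
       [  0.        ,   0.        ,   1.        ]]), 'xyz': array([0.1426933 , 0.63977732, 0.38327256]), 'orientation': array([-0.26869837, -0.1854985 ,  1.21292119])}
```

View pics/top0.png

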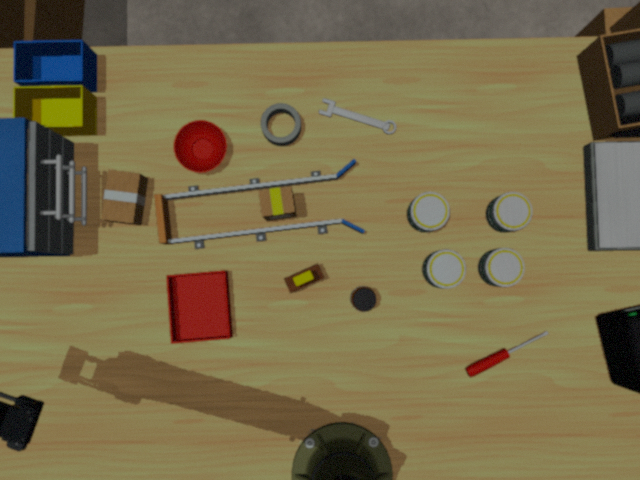

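View pics/scene0.png

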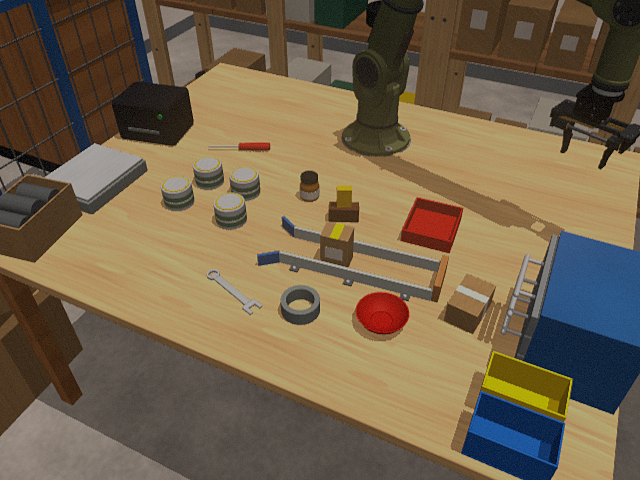

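View pics/wrist0.png

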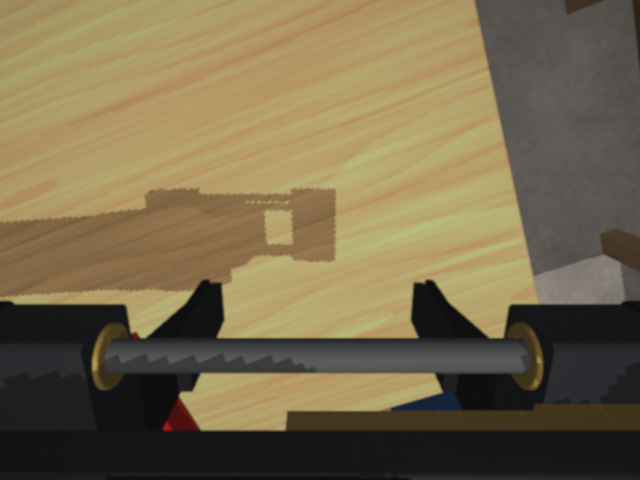

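Top view: end stop at the left (162,220), mouth at (350,195). Carton at (277,202), tray at (200,306), block at (304,278). Four tins at (429,212), (512,212), (445,269) and (503,267). The jar at (364,299) is close to the mouth.

```bash
cat > h.py <<'E'
import numpy as np,cv2
from scipy.spatial.transform import Rotation as R
from bench import ctrl
def cam(n):
    m=ctrl.camera_model(n); return m['mtx'],np.array(m['xyz']),R.from_rotvec(m['orientation']).as_matrix()
def ray(c,p):
    K,o,Rm=c; d=np.linalg.inv(K)@np.array([p[0],p[1],1.]); return o,Rm@(d*[1,-1,-1])
def onz(c,p,z):
    o,d=ray(c,p); return o+d*(z-o[2])/d[2]
def tri(c1,p1,c2,p2):
    o1,d1=ray(c1,p1);o2,d2=ray(c2,p2);d1=d1/np.linalg.norm(d1);d2=d2/np.linalg.norm(d2)
    A=np.stack([d1,-d2],1);t=np.linalg.lstsq(A,o2-o1,rcond=None)[0]
    a=o1+t[0]*d1;b=o2+t[1]*d2;return (a+b)/2,np.linalg.norm(a-b)
def proj(c,X):
    K,o,Rm=c;v=Rm.T@(np.asarray(X)-o)*[1,-1,-1];p=K@v;return p[:2]/p[2]
def blobs(rgb,lo,hi,amin=40):
    h=cv2.cvtColor(rgb,cv2.COLOR_RGB2HSV);m=cv2.inRange(h,np.array(lo),np.array(hi))
    n,l,s,c=cv2.connectedComponentsWithStats(m)
    out=[]
    for i in range(1,n):
        if s[i,4]>=amin:
            mm=(l==i).astype(np.uint8)
            cn=max(cv2.findContours(mm,cv2.RETR_EXTERNAL,cv2.CHAIN_APPROX_NONE)[0],key=len)
            out.append((tuple(c[i]),int(s[i,4]),cv2.minAreaRect(cn),cn))
    return out
E
python3 - <<'E'
from h import *
t=cv2.imread('pics/top0.png')[:,:,::-1].copy();s=cv2.imread('pics/scene0.png')[:,:,::-1].copy()
for nm,lo,hi in (("yellow",(22,150,110),(35,255,255)),("red",(0,170,70),(6,255,255)),("blue",(105,120,60),(125,255,255)),):
  for n,im in(("top",t),("scene",s)):
    print(nm,n)
    for b in blobs(im,lo,hi,25): print("  ",np.round(b[0],1),b[1],[np.round(x,1) for x in b[2]])
for x,y in((303,278),(276,202),(200,300),(429,212),(429,229),(412,212)): print(cv2.cvtColor(t,cv2.COLOR_RGB2HSV)[y,x])
cv2.imwrite('pics/tc.png',cv2.resize(t[140:360,140:400,::-1],None,fx=3,fy=2.7,interpolation=cv2.INTER_CUBIC))
E
```

```text
yellow top
   [14.5 96.8] 56 [array([ 13.7, 100. ]), array([ 9.1, 30.7]), np.float64(19.0)]
   [ 58.2 110.6] 1371 [array([ 57., 106.]), array([40., 48.]), np.float64(90.0)]
   [276.  200.8] 316 [array([276.1, 200.8]), array([26.8, 12.1]), np.float64(81.5)]
   [302.5 277.9] 176 [array([302.5, 277.9]), array([ 9.3, 18.9]), np.float64(65.6)]
yellow scene
   [407.1  97.4] 150 [array([406.9,  97. ]), array([15.3, 10.7]), np.float64(14.0)]
   [199.4 167. ] 25 [array([200.7, 167.5]), array([15.9,  6.8]), np.float64(39.8)]
   [250.4 176.6] 33 [array([248.5, 177. ]), array([ 7.8, 19.1]), np.float64(45.0)]
   [175.5 186.3] 51 [array([175.3, 185.1]), array([12.1, 26.4]), np.float64(84.3)]
   [344. 188.] 75 [array([344., 188.]), array([ 4., 14.]), np.float64(90.0)]
   [229.  203.5] 63 [array([228.7, 202.4]), array([14. , 27.3]), np.float64(81.0)]
   [336.7 230.9] 151 [array([336.6, 230.8]), array([ 8.9, 17.9]), np.float64(26.6)]
   [524.4 389.2] 1465 [array([528.9, 383.9]), array([90.9, 40. ]), np.float64(19.7)]
red top
   [200.2 146.2] 1926 [array([200., 146.]), array([50.9, 50.9]), np.float64(
[... 666 characters left out ...]
23.3]), np.float64(49.8)]
   [352.6 226. ] 62 [array([352.5, 226. ]), array([23.3,  2.2]), np.float64(26.6)]
blue scene
   [9.8 4.2] 173 [array([13.,  6.]), array([12., 26.]), np.float64(90.0)]
   [60.  70.5] 1444 [array([60.9, 72.3]), array([158.1,  15.1]), np.float64(70.7)]
   [138.6  42.7] 511 [array([138.1,  40.4]), array([84.5,  9.4]), np.float64(77.5)]
   [591.7 311.9] 12045 [array([593.9, 322.9]), array([114. , 162.7]), np.float64(16.2)]
   [267.8 253.6] 42 [array([267.9, 253.6]), array([ 2.5, 20.8]), np.float64(78.1)]
   [512.5 438.1] 5922 [array([514.5, 439.5]), array([98.9, 67.8]), np.float64(20.8)]
[ 30 255 142]
[ 32 219 148]
[  2 215 140]
[ 90   5 143]
[ 66  11 120]
[ 35  21 133]
```

View pics/tc.png

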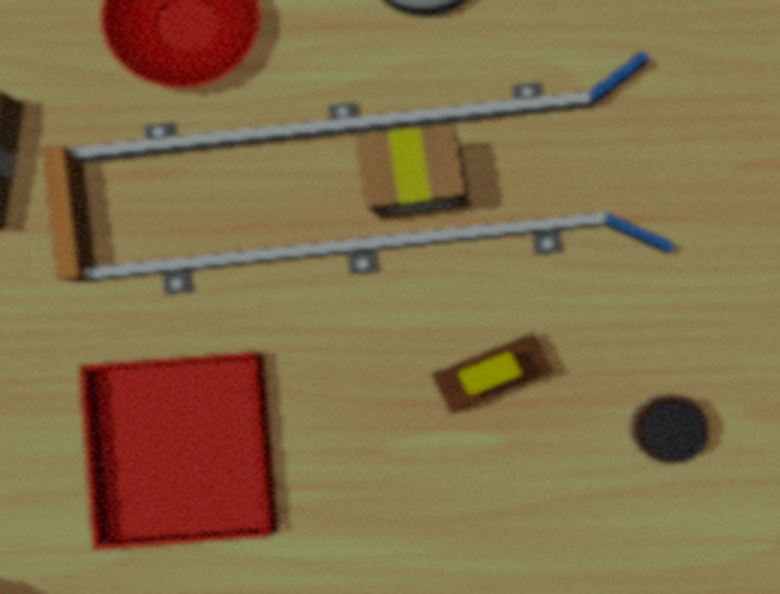

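```bash
python3 - <<'E'
from h import *
T=cam('top');S=cam('scene')
f=lambda x,y:(x/3+140,y/2.7+140)
U0,U1,L0,L1=[onz(T,f(*p),.035) for p in((72,155),(592,98),(85,273),(605,217))]
print("rails",np.round([U0,U1,L0,L1],4), "gap",np.linalg.norm(U1-L1),np.linalg.norm(U0-L0),"len",np.linalg.norm(U1-U0),np.linalg.norm(L1-L0))
mid1=(U1+L1)/2;mid0=(U0+L0)/2;d=mid1-mid0;d/=np.linalg.norm(d);print("xaxis dir",d,np.arctan2(d[1],d[0]),"orig",mid1-.385*d, "stop end",mid0)
for nm,a,b in (("carton",(276,200.8),(336.7,230.9)),):
    print(nm,tri(T,a,S,b))
print("grip",onz(T,(302.5,277.9),.105),proj(S,onz(T,(302.5,277.9),.105)))
for nm,p,z,rect in(("carton",(276,200.8),.1,None),("tray",(198.3,306.5),.02,None),("flU",(345.6,168.2),.035,None),("flL",(352.6,226),.035,None),("jar",(364,299),.075,0),("screwdr",(487,362),.01,0)):
    X=onz(T,p,z);print(nm,X.round(4))
def dirn(p,ang,z):
    a=np.radians(ang);q=(p[0]+20*np.cos(a),p[1]+20*np.sin(a));v=onz(T,q,z)-onz(T,p,z);return np.degrees(np.arctan2(v[1],v[0]))
print("angles carton tape",dirn((276,201),81.5,.1),"block",dirn((302.5,278),65.6,.105),"block",dirn((302.5,278),65.6-90,.105),"tray",dirn((198,306),85.8,.04))
# tins: lid via Hough/brightness
im=cv2.imread('pics/top0.png')
hsv=cv2.cvtColor(im,cv2.COLOR_BGR2HSV)
bg=cv2.inRange(hsv,(0,0,90),(180,110,255));
g=cv2.GaussianBlur(cv2.cvtColor(im,cv2.COLOR_BGR2GRAY),(0,0),1)
roi=g[180:300,400:540]
c=cv2.HoughCircles(roi,cv2.HOUGH_GRADIENT,1.,30,param1=80,param2=12,minRadius=17,maxRadius=22)
print(c[0]+[400,180,0])
for x in c[0]:
    print(onz(T,(x[0]+400,x[1]+180),.064).round(4), x[2]/560.6*1.2)
cv2.imwrite('pics/tins.png',cv2.resize(im[180:300,400:540],None,fx=5,fy=5,interpolation=cv2.INTER_CUBIC))
s=cv2.imread('pics/scene0.png');cv2.imwrite('pics/sc.png',cv2.resize(s[140:320,150:480],None,fx=2.4,fy=2.4,interpolation=cv2.INTER_CUBIC))
E
```

```text
rails [[ 0.613   0.3815  0.035 ]
 [ 0.653  -0.0026  0.035 ]
 [ 0.5159  0.3723  0.035 ]
 [ 0.555  -0.0102  0.035 ]] gap 0.0983133868976501 0.09746956551349387 len 0.3861762272138435 0.3844851594494598
xaxis dir [ 0.10255146 -0.9947277   0.        ] -1.4680642592219078 orig [0.56448774 0.37658303 0.035     ] stop end [0.56445384 0.37691176 0.035     ]
carton (array([0.59237465, 0.1278465 , 0.10000475]), np.float64(0.002196422773445045))
grip [0.42996132 0.07582507 0.105     ] [344.94479917 187.40748658]
carton [0.5919 0.1288 0.1   ]
tray [0.3707 0.3104 0.02  ]
flU [ 0.6707 -0.0212  0.035 ]
flL [ 0.5421 -0.034   0.035 ]
jar [ 0.3832 -0.0526  0.075 ]
screwdr [ 0.2369 -0.3267  0.01  ]
angles carton tape -172.32109850030014 block -156.49088448787884 block -66.60960981155269 tray -176.13694169221336
[[426.5        212.5         20.29999924]
 [495.5        267.5         18.29999924]
 [439.5        269.5         18.10000038]
 [503.5        213.5         17.89999962]]
[ 0.5657 -0.1917  0.064 ] 0.043453448
[ 0.445  -0.3358  0.064 ] 0.039172318
[ 0.4428 -0.2161  0.064 ] 0.038744207
[ 0.5606 -0.3568  0.064 ] 0.03831609
```

View pics/tins.png

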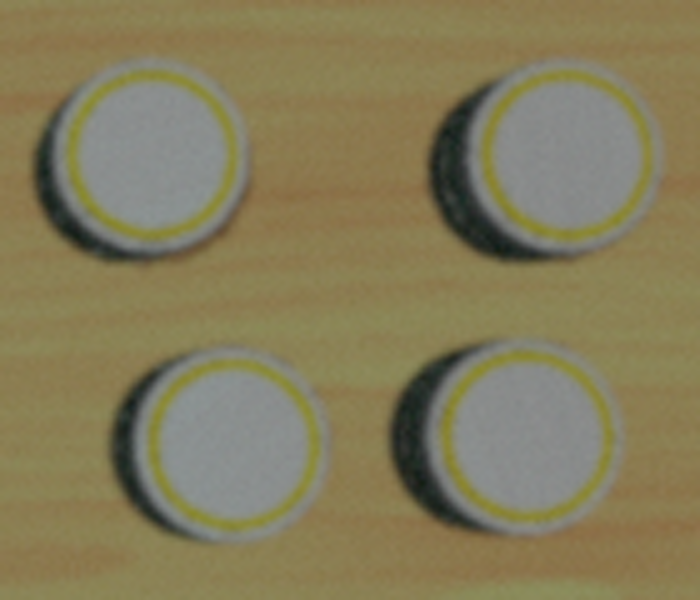

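View pics/sc.png

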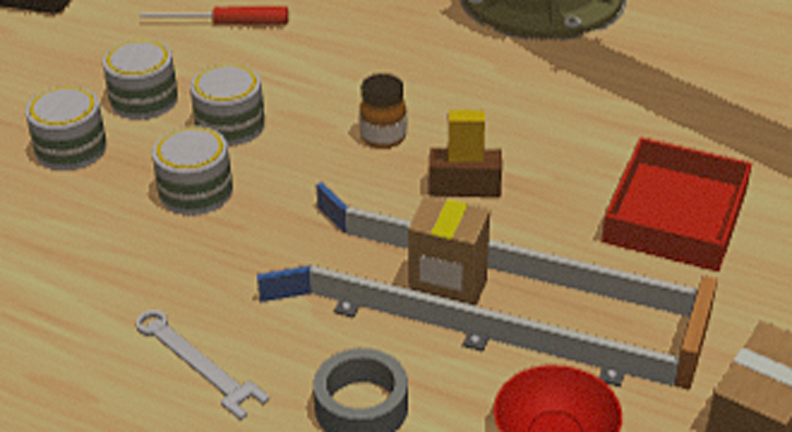

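```bash
cat >> h.py <<'E'
LO=np.array([.5645,.3766]);LX=np.array([.1026,-.9947]);LY=np.array([.9947,.1026])
def tolane(X): v=np.asarray(X)[:2]-LO;return np.array([v@LX,v@LY])
def toworld(l): return LO+l[0]*LX+l[1]*LY
def tins(name='top',fn=None):
    im=ctrl.get_image(name);c=cam(name)
    if fn: cv2.imwrite(fn,im[:,:,::-1])
    h=cv2.cvtColor(im,cv2.COLOR_RGB2HSV)
    # lid: low saturation, bright, filled with ring
    m=cv2.inRange(h,np.array((0,0,95)),np.array((180,60,255)))
    y=cv2.inRange(h,np.array((22,110,100)),np.array((34,255,255)))
    m=cv2.morphologyEx(m|y,cv2.MORPH_OPEN,np.ones((5,5),np.uint8))
    m=cv2.morphologyEx(m,cv2.MORPH_CLOSE,np.ones((5,5),np.uint8))
    out=[]
    for cn in cv2.findContours(m,cv2.RETR_EXTERNAL,cv2.CHAIN_APPROX_NONE)[0]:
        a=cv2.contourArea(cn)
        if 700<a<1800 :
            (x,yy),(w,hh),_=cv2.fitEllipse(cn)
            if .85<w/hh<1.18: out.append(((x,yy),(w,hh)))
    return out,c
def goal(xy,z,jawyaw=None):
    """shift in tool axes (mm), and turn about tool z, from current measured pose"""
    s=ctrl.get_state();Rm=R.from_rotvec(s['tool_rot']).as_matrix()
    d=Rm.T@(np.array([xy[0],xy[1],z])-s['position'])*1000
    ya=np.degrees(np.arctan2(Rm[1,1],Rm[0,1]))
    t=None
    if jawyaw is not None:
        t=((jawyaw-ya+90)%180-90); t=-np.radians(t)   # tool z down
    return d.round(1),t
E
python3 - <<'E'
from h import *
o,c=tins(fn='pics/t1.png')
for p,w in o:
    X=onz(c,p,.064);print(np.round(p,1),np.round(w,1),'d=%.4f'%(np.mean(w)/560.6*1.2),X.round(4),'lane',tolane(X).round(4))
for n,X in(("jar",(.3832,-.0526)),("block",(.43,.0758)),("carton",(.5922,.128)),("tray",(.3707,.3104))):print(n,tolane(X).round(3))
# block yaw using scene tri: 
S=cam('scene');T=cam('top')
print(tri(T,(302.5,277.9),S,(344+.5,187.5)))
# wrist pose
s=ctrl.get_state();Rm=R.from_rotvec(s['tool_rot']).as_matrix();print(Rm.round(3))
print(goal((.5922,.128),.2,7.5))
E
```

```text
[144.6  24.6] [41.5 47.6] d=0.0953 [0.9912 0.4149 0.064 ] lane [0.0057 0.4284]
jar [ 0.408 -0.224]
block [ 0.285 -0.165]
carton [0.25  0.002]
tray [ 0.046 -0.2  ]
(array([0.43020269, 0.07530064, 0.10470104]), np.float64(0.0011715623229572917))
[[-0.94   0.341 -0.   ]
 [ 0.341  0.94  -0.001]
 [-0.    -0.001 -1.   ]]
(array([-513.1, -327.5,   36.3]), np.float64(1.0921354512932593))
```

```bash
python3 -m handwheel '[[-513,-327,60,0,0,1.09,-1],[-513,-327,60,0,0,1.09,-1],[-513,-327,60,0,0,1.09,-1],[-513,-327,60,0,0,1.09,-1],[-513,-327,60,0,0,1.09,-1],[-513,-327,60,0,0,1.09,-1],[-513,-327,60,0,0,1.09,-1],[-513,-327,60,0,0,1.09,-1],[-513,-327,60,0,0,1.09,-1],[-513,-327,60,0,0,1.09,-1],[-513,-327,60,0,0,1.09,-1],[-513,-327,60,0,0,1.09,-1]]' 15
python3 - <<'E'
from h import *
cv2.imwrite('pics/w1.png',ctrl.get_image('wrist')[:,:,::-1])
print(ctrl.get_state()['position'],goal((.5922,.128),.072,7.0))
im=cv2.imread('pics/t1.png');T=cam('top')
h=cv2.cvtColor(im,cv2.COLOR_BGR2HSV)[180:300,400:540]
for t in ((20,60,80),(20,80,80),(22,100,90)):
    m=cv2.inRange(h,t,(36,255,255));
    cv2.imwrite('pics/m%d.png'%t[1],cv2.resize(m,None,fx=4,fy=4))
m=cv2.inRange(h,(0,0,80),(180,70,255))
cv2.imwrite('pics/mw.png',cv2.resize(m,None,fx=4,fy=4))
for p in((152,155),(152,80),(152,67),(300,155)): print(h[p[1]//5,p[0]//5])
f=lambda x,y:(x/3+140,y/2.7+140)
q=[onz(T,f(*p),.04) for p in((82,368),(262,353),(273,533),(96,547))];print(np.round(q,3),np.mean(q,0))
E
```

```text
time: 1.7
position: [0.5919, 0.1296, 0.1762]
tool_rot: [-2.068, -2.364, 0.0]
ft_force: [-0.2, 0.6, 0.7]
grip_width: 1.0
[0.5917077  0.13051226 0.17639935] (array([ -2.7,   0.2, 104.4]), np.float64(0.012840331046635263))
[ 75   7 143]
[ 29  56 140]
[ 33  40 139]
[ 23 115 137]
[[0.439 0.373 0.04 ]
 [0.448 0.242 0.04 ]
 [0.304 0.235 0.04 ]
 [0.294 0.364 0.04 ]] [0.37123887 0.30358816 0.04      ]
```

View pics/w1.png

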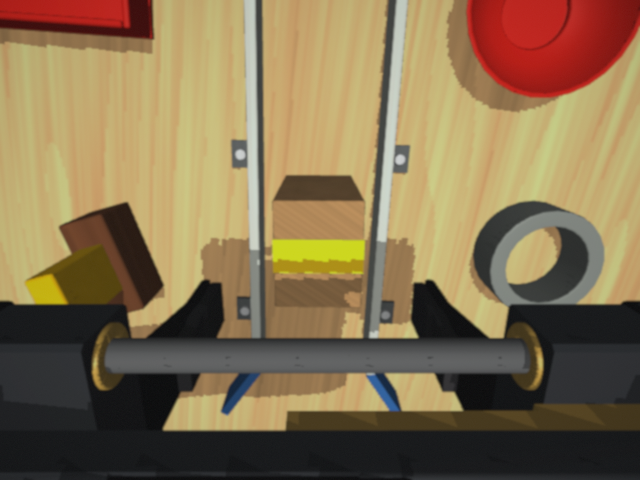

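View pics/mw.png

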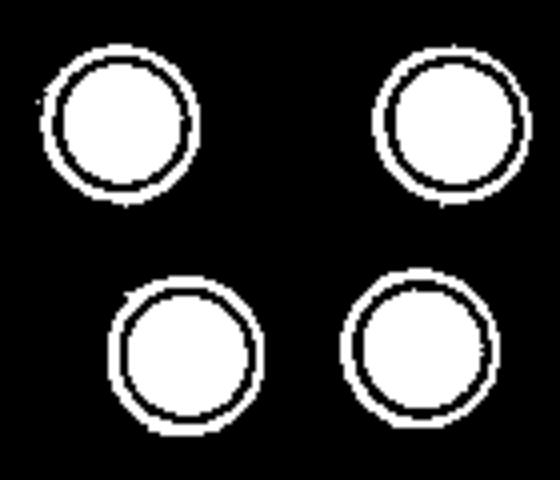

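Wrist view: the carton sits centred between the fingers, with its centre near column 318. Now I'll descend and grip.

```bash
python3 -m handwheel '[[-3,0,50,0,0,0.01,-1],[-3,0,103,0,0,0.01,-1],[-3,0,104,0,0,0.01,-1],[-3,0,104,0,0,0.01,1],[-3,0,104,0,0,0.01,1],[-3,0,104,0,0,0.01,1],[-3,0,104,0,0,0.01,1],[-3,0,104,0,0,0.01,1],[-3,0,50,0,0,0.01,1],[-3,0,0,0,0,0.01,1],[-3,0,-10,0,0,0.01,1],[-3,0,-10,0,0,0.01,1]]' 15
python3 - <<'E'
from h import *
cv2.imwrite('pics/w2.png',ctrl.get_image('wrist')[:,:,::-1])
T=cam('top');im=cv2.imread('pics/t1.png')
h=cv2.cvtColor(im,cv2.COLOR_BGR2HSV)[180:300,400:540]
m=cv2.inRange(h,(0,0,80),(180,70,255))
for cn in cv2.findContours(m,cv2.RETR_EXTERNAL,cv2.CHAIN_APPROX_NONE)[0]:
    if cv2.contourArea(cn)>400:
        (x,y),r=cv2.minEnclosingCircle(cn);M=cv2.moments(cn);x,y=M['m10']/M['m00']+400,M['m01']/M['m00']+180
        X=onz(T,(x,y),.064);print(round(x,1),round(y,1),r,X.round(4),tolane(X).round(4))
print(ctrl.get_state()['position'],goal((.371,.307),.18,6))
E
```

```text
time: 3.25
position: [0.5926, 0.1259, 0.1863]
tool_rot: [-2.08, -2.354, -0.0]
ft_force: [0.2, 0.7, -1.9]
grip_width: 0.631
445.9 268.5 20.796220779418945 [ 0.4447 -0.2299  0.064 ] [ 0.591  -0.1814]
504.5 266.8 20.24837875366211 [ 0.4462 -0.3551  0.064 ] [ 0.7157 -0.1927]
512.5 210.7 20.152843475341797 [ 0.5663 -0.3764  0.064 ] [ 0.7492 -0.0755]
429.8 210.6 20.332664489746094 [ 0.5697 -0.1988  0.064 ] [ 0.5729 -0.0538]
[0.59188081 0.1257111  0.18501655] (array([ 207. , -196.9,    5.4]), np.float64(0.018341255018182994))
```

View pics/w2.png

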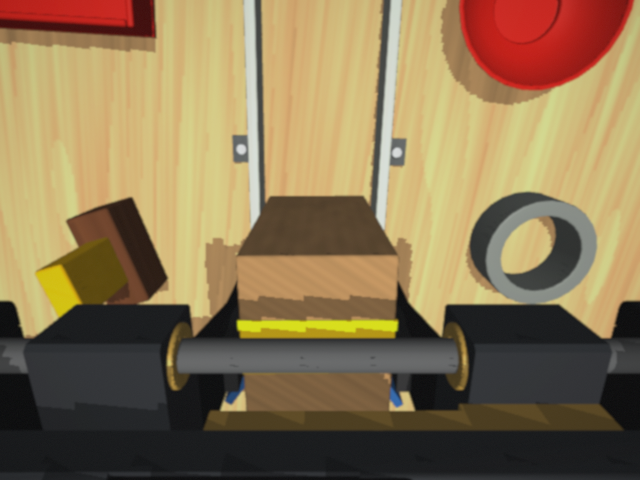

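```bash
python3 -m handwheel '[[60,-55,0,0,0,0.02,1],[110,-105,0,0,0,0.02,1],[160,-150,0,0,0,0.02,1],[207,-197,0,0,0,0.02,1],[207,-197,0,0,0,0.02,1],[207,-197,0,0,0,0.02,1],[207,-197,40,0,0,0.02,1],[207,-197,80,0,0,0.02,1],[207,-197,98,0,0,0.02,1],[207,-197,104,0,0,0.02,1],[207,-197,104,0,0,0.02,1]]' 15
python3 - <<'E'
from h import *
cv2.imwrite('pics/t3.png',ctrl.get_image('top')[:,:,::-1])
print(ctrl.get_state()['position'],ctrl.get_state()['ft_force'])
E
```

```text
time: 4.68
position: [0.3721, 0.3063, 0.082]
tool_rot: [2.105, 2.332, -0.002]
ft_force: [0.5, -0.3, -1.4]
grip_width: 0.632
[0.37239038 0.30692434 0.08273683] [-0.52752622 -0.38576019 -1.87472106]
```

View pics/t3.png

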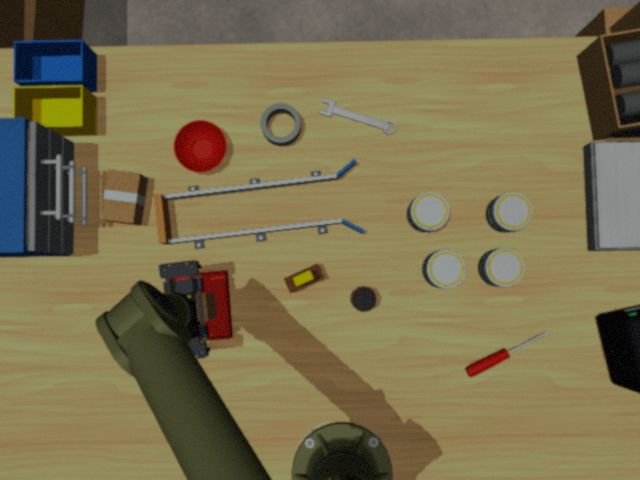

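Top view: the carton is above the tray at about (200,306), still held, roughly 4 mm off the floor. I'll lower it and release.

```bash
python3 -m handwheel '[[0,0,3,0,0,0,1],[0,0,5,0,0,0,1],[0,0,6,0,0,0,1]]' 15;  python3 -m handwheel '[[0,0,0,0,0,0,-0.4],[0,0,0,0,0,0,-0.8],[0,0,0,0,0,0,-1],[0,0,0,0,0,0,-1],[0,0,-60,0,0,0,-1],[0,0,-100,0,0,0,-1],[0,0,-100,0,0,0,-1]]' 15
python3 - <<'E'
from h import *
cv2.imwrite('pics/s4.png',ctrl.get_image('scene')[130:330,100:500,::-1])
for i,p in((1,(.5697,-.1988)),):
    print(tolane(p))
# waypoint
E
```

```text
time: 5.1
position: [0.3723, 0.3074, 0.0784]
tool_rot: [-2.104, -2.333, -0.001]
ft_force: [-4.1, -3.1, 15.1]
grip_width: 0.632
time: 5.98
position: [0.3737, 0.3088, 0.1801]
tool_rot: [2.104, 2.333, 0.012]
ft_force: [0.0, 0.1, -0.6]
grip_width: 0.999
[ 0.5728839 -0.0538636]
```

View pics/s4.png

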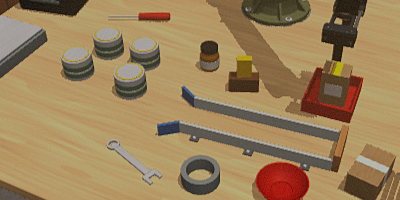

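Scene view: the carton stands in the tray, at about (337,85) in the crop. Next is tin A. I'll push it with the fingers opened to about 46 mm, so they cradle the tin.

```bash
cat >> h.py <<'E'
OFF=.0446
def hd(deg):  # push direction in lane frame: deg from -x toward +y ; returns lane vec
    a=np.radians(deg);return np.array([-np.cos(a),np.sin(a)])
def toolpose(P,deg,off=OFF):
    w=toworld(np.array(P)-off*hd(deg))
    v=hd(deg);vw=v[0]*LX+v[1]*LY
    jaw=np.degrees(np.arctan2(vw[1],vw[0]))-90
    return w,jaw
def show(path,z=.026,off=OFF):
    """path: list of (Px,Py,deg) lane; prints rows rel to current measured pose"""
    for (x,y,g) in path:
        w,j=toolpose((x,y),g,off);d,t=goal(w,z,j);print((x,y,g),w.round(3),'r=%.3f'%np.hypot(*w),d,round(t,3))
def state():
    s=ctrl.get_state();Rm=R.from_rotvec(s['tool_rot']).as_matrix()
    print(s['time'],s['position'].round(4),'lane',tolane(s['position']).round(4),'jaw',np.degrees(np.arctan2(Rm[1,1],Rm[0,1])).round(1),s['ft_force'].round(1),s['grip_width'].round(3),'q7',s['joint_positions'][6].round(2))
def seetins(fn=None):
    im=ctrl.get_image('top');T=cam('top')
    if fn: cv2.imwrite(fn,im[:,:,::-1])
    h=cv2.cvtColor(im,cv2.COLOR_RGB2HSV);m=cv2.inRange(h,(0,0,80),(180,70,255))
    for cn in cv2.findContours(m,cv2.RETR_EXTERNAL,cv2.CHAIN_APPROX_NONE)[0]:
        (x,y),r=cv2.minEnclosingCircle(cn)
        if cv2.contourArea(cn)>500 and 15<r<24 and x<570:
            M=cv2.moments(cn);x,y=M['m10']/M['m00'],M['m01']/M['m00']
            X=onz(T,(x,y),.064);print('px',round(x,1),round(y,1),'r%.1f'%r,X[:2].round(4),'lane',tolane(X).round(4))
E
python3 - <<'E'
from h import *
state();seetins()
show([(.573,-.054,25.5)],.12,.075)
E
```

```text
Traceback (most recent call last):
  File "h.py", line 68, in state
    print(s['time'],s['position'].round(4),'lane',tolane(s['position']).round(4),'jaw',np.degrees(np.arctan2(Rm[1,1],Rm[0,1])).round(1),s['ft_force'].round(1),s['grip_width'].round(3),'q7',s['joint_positions'][6].round(2))
                                                                                                                                                               ^^^^^^^^^^^^^^^^^^^^^
AttributeError: 'float' object has no attribute 'round'
```

```bash
sed -i "s/s\['grip_width'\].round(3)/round(s['grip_width'],3)/" h.py
python3 - <<'E'
from h import *
state();seetins()
show([(.573,-.054,25.5)],.12,.075)
E
```

```text
6.025 [0.3726 0.3078 0.1779] lane [ 0.0487 -0.1979] jaw 5.9 [ 0.3 -0.1 -0.7] 0.999 q7 -0.64
px 445.8 268.5 r20.8 [ 0.4447 -0.2297] lane [ 0.5908 -0.1813]
px 504.4 266.8 r20.4 [ 0.4462 -0.3549] lane [ 0.7155 -0.1927]
px 512.4 210.7 r20.4 [ 0.5663 -0.3762] lane [ 0.749  -0.0754]
px 429.6 210.6 r20.7 [ 0.5698 -0.1986] lane [ 0.5727 -0.0538]
px 280.1 122.4 r20.4 [0.7681 0.1204] lane [0.2758 0.1762]
(0.573, -0.054, 25.5) [ 0.544 -0.27 ] r=0.607 [-591.4  112.3   56.3] 0.445
```

```bash
python3 -m handwheel '[[-60,11,0,0,0,0.1,-0.06],[-120,22,5,0,0,0.2,-0.06],[-180,34,10,0,0,0.3,-0.06],[-240,45,15,0,0,0.4,-0.06],[-300,57,20,0,0,0.445,-0.06],[-360,68,25,0,0,0.445,-0.06],[-420,80,30,0,0,0.445,-0.06],[-480,91,35,0,0,0.445,-0.06],[-540,103,45,0,0,0.445,-0.06],[-591,112,56,0,0,0.445,-0.06],[-591,112,56,0,0,0.445,-0.06],[-591,112,56,0,0,0.445,-0.06]]' 30
python3 - <<'E'
from h import *
state()
show([(.573,-.054,25.5)],.026,.075)
cv2.imwrite('pics/w5.png',ctrl.get_image('wrist')[:,:,::-1])
E
```

```text
time: 7.58
position: [0.543, -0.2685, 0.1188]
tool_rot: [-2.565, -1.809, 0.003]
ft_force: [0.1, 1.4, -0.2]
grip_width: 0.529
7.575 [ 0.543  -0.2685  0.1188] lane [ 0.6395 -0.0876] jaw -19.6 [ 0.1  1.4 -0.2] 0.529 q7 0.31
(0.573, -0.054, 25.5) [ 0.544 -0.27 ] r=0.607 [-0.5  2.  92.8] -0.0
```

View pics/w5.png

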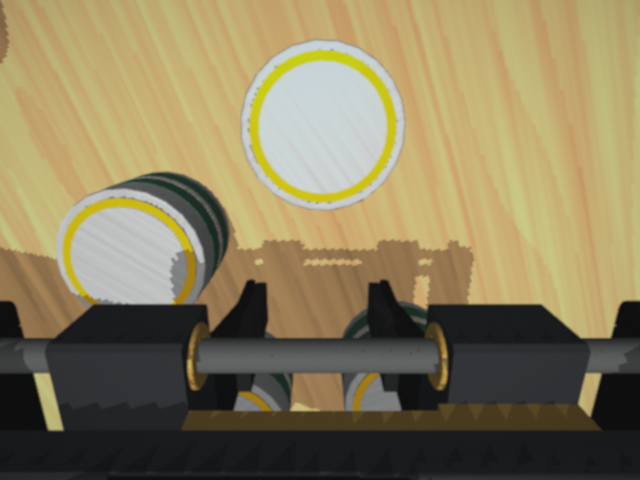

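Wrist view: the tin is at (323,125) and the finger centre at column 318, so they're aligned. I'll descend.

```bash
python3 -m handwheel '[[0,1,50,0,0,0,-0.06],[0,1,85,0,0,0,-0.06],[0,1,92,0,0,0,-0.06],[0,1,92,0,0,0,-0.06]]'
python3 - <<'E'
from h import *
state()
show([(.573,-.054,25.5),(.53,-.033,25.5),(.49,-.014,25.5),(.47,-.005,20),(.455,0,10),(.44,0,0),(.40,0,0),(.34,0,0),(.2,0,0),(.06,0,0)])
E
```

```text
time: 8.12
position: [0.5456, -0.2687, 0.0293]
tool_rot: [2.566, 1.813, 0.001]
ft_force: [0.1, -0.1, 0.8]
grip_width: 0.53
8.125 [ 0.5456 -0.2687  0.0293] lane [ 0.6399 -0.085 ] jaw -19.5 [ 0.1 -0.1  0.8] 0.53 q7 0.37
(0.573, -0.054, 25.5) [ 0.555 -0.241] r=0.605 [29.2 -0.8  3.3] 0.002
(0.53, -0.033, 25.5) [ 0.571 -0.196] r=0.604 [77.  -0.3  3.4] 0.002
(0.49, -0.014, 25.5) [ 0.586 -0.154] r=0.606 [121.3  -0.3   3.4] 0.002
(0.47, -0.005, 20) [ 0.597 -0.135] r=0.612 [143.4   3.6   3.4] -0.094
(0.455, 0, 10) [ 0.608 -0.12 ] r=0.620 [160.5   9.3   3.4] -0.269
(0.44, 0, 0) [ 0.614 -0.105] r=0.623 [176.8  10.1   3.4] -0.443
(0.4, 0, 0) [ 0.61  -0.066] r=0.614 [212.9  -7.    3.4] -0.443
(0.34, 0, 0) [ 0.604 -0.006] r=0.604 [267.1 -32.8   3.4] -0.443
(0.2, 0, 0) [0.59  0.133] r=0.604 [393.6 -92.8   3.5] -0.443
(0.06, 0, 0) [0.575 0.273] r=0.637 [ 520.  -152.9    3.5] -0.443
```

```bash
python3 -m handwheel '[[15,0,1,0,0,0,-0.06],[29,0,2,0,0,0,-0.06],[45,0,2,0,0,0,-0.06],[61,0,2,0,0,0,-0.06],[77,0,2,0,0,0,-0.06],[92,0,2,0,0,0,-0.06],[107,0,2,0,0,0,-0.06],[121,0,2,0,0,0,-0.06],[132,2,2,0,0,-0.05,-0.06],[143,4,2,0,0,-0.1,-0.06],[152,6,2,0,0,-0.18,-0.06],[160,9,2,0,0,-0.27,-0.06]]'
python3 - <<'E'
from h import *
state()
show([(.455,0,10),(.44,0,0),(.40,0,0),(.34,0,0),(.2,0,0),(.06,0,0)])
cv2.imwrite('pics/w6.png',ctrl.get_image('wrist')[:,:,::-1]);seetins('pics/t6.png')
E
```

```text
time: 9.62
position: [0.6075, -0.1211, 0.0264]
tool_rot: [-2.295, -2.145, -0.0]
ft_force: [-0.7, -1.9, 1.3]
grip_width: 0.529
9.625 [ 0.6075 -0.1211  0.0264] lane [ 0.4995 -0.0083] jaw -3.9 [-0.7 -1.9  1.3] 0.529 q7 0.35
(0.455, 0, 10) [ 0.608 -0.12 ] r=0.620 [0.7 0.4 0.4] 0.004
(0.44, 0, 0) [ 0.614 -0.105] r=0.623 [16.1  5.7  0.4] -0.17
(0.4, 0, 0) [ 0.61  -0.066] r=0.614 [55.5 -1.1  0.4] -0.17
(0.34, 0, 0) [ 0.604 -0.006] r=0.604 [114.6 -11.3   0.4] -0.17
(0.2, 0, 0) [0.59  0.133] r=0.604 [252.6 -35.    0.5] -0.17
(0.06, 0, 0) [0.575 0.273] r=0.637 [390.6 -58.7   0.5] -0.17
px 446.2 268.6 r20.7 [ 0.4445 -0.2305] lane [ 0.5915 -0.1817]
px 504.4 266.8 r20.4 [ 0.4463 -0.3549] lane [ 0.7155 -0.1926]
px 512.5 210.8 r20.4 [ 0.5662 -0.3762] lane [ 0.749  -0.0755]
px 280.2 122.4 r20.3 [0.7681 0.1202] lane [0.276  0.1762]
```

View pics/w6.png

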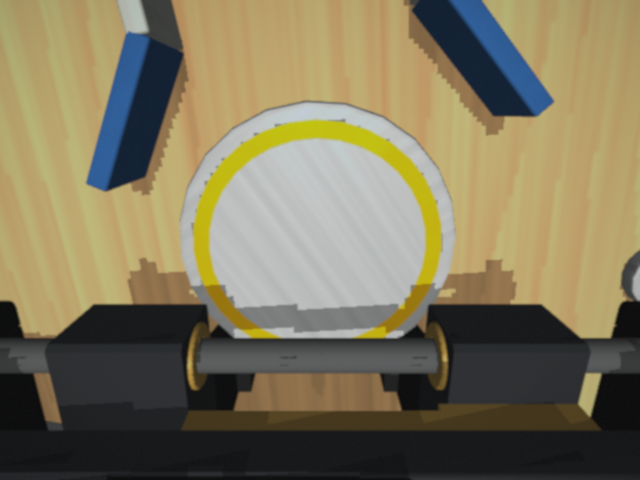

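Wrist view: the tin is cradled, centred at (318,225), and heading into the blue mouth. I'll continue.

```bash
python3 -m handwheel '[[8,3,0,0,0,-0.09,-0.06],[16,6,0,0,0,-0.17,-0.06],[32,2,0,0,0,-0.17,-0.06],[48,0,0,0,0,-0.17,-0.06],[64,-3,0,0,0,-0.17,-0.06],[80,-5,0,0,0,-0.17,-0.06],[97,-8,0,0,0,-0.17,-0.06],[114,-11,0,0,0,-0.17,-0.06],[134,-15,0,0,0,-0.17,-0.06],[154,-18,0,0,0,-0.17,-0.06],[174,-21,0,0,0,-0.17,-0.06],[194,-25,0,0,0,-0.17,-0.06]]'
python3 - <<'E'
from h import *
state()
show([(.2,0,0),(.06,0,0),(.043,0,0)])
cv2.imwrite('pics/w7.png',ctrl.get_image('wrist')[:,:,::-1])
E
```

```text
time: 11.22
position: [0.596, 0.075, 0.0265]
tool_rot: [-2.11, -2.328, -0.0]
ft_force: [0.1, -1.5, -1.3]
grip_width: 0.528
11.225 [0.596  0.075  0.0265] lane [0.3033 0.0004] jaw 5.6 [ 0.1 -1.5 -1.3] 0.528 q7 0.15
(0.2, 0, 0) [0.59  0.133] r=0.604 [58.7 -0.7  0.5] -0.005
(0.06, 0, 0) [0.575 0.273] r=0.637 [198.7  -1.3   0.6] -0.005
(0.043, 0, 0) [0.573 0.289] r=0.642 [215.7  -1.4   0.6] -0.005
```

View pics/w7.png

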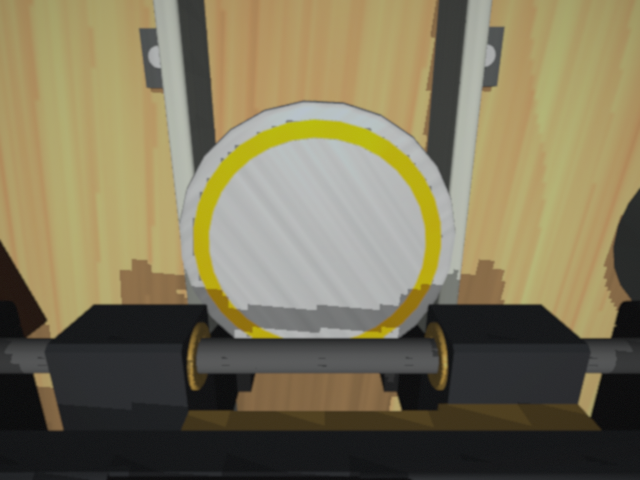

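```bash
python3 -m handwheel '[[17,0,0,0,0,0,-0.06],[34,0,0,0,0,0,-0.06],[51,0,0,0,0,0,-0.06],[68,0,0,0,0,0,-0.06],[85,0,0,0,0,0,-0.06],[102,0,0,0,0,0,-0.06],[119,-1,0,0,0,0,-0.06],[136,-1,0,0,0,0,-0.06],[153,-1,0,0,0,0,-0.06],[170,-1,0,0,0,0,-0.06],[187,-1,0,0,0,0,-0.06],[199,-1,0,0,0,0,-0.06]]'
python3 -m handwheel '[[7,0,0,0,0,0,-0.06],[12,0,0,0,0,0,-0.06],[15,0,0,0,0,0,-0.06],[16,0,0,0,0,0,-0.06]]'
python3 - <<'E'
from h import *
state()
cv2.imwrite('pics/w8.png',ctrl.get_image('wrist')[:,:,::-1])
E
```

```text
time: 12.78
position: [0.5754, 0.2729, 0.0266]
tool_rot: [-2.109, -2.328, -0.0]
ft_force: [0.9, -1.9, -0.6]
grip_width: 0.528
time: 13.28
position: [0.5742, 0.2871, 0.0266]
tool_rot: [2.11, 2.327, -0.0]
ft_force: [0.2, -2.0, 0.2]
grip_width: 0.525
13.275 [0.5742 0.2871 0.0266] lane [0.09   0.0005] jaw 5.6 [ 0.2 -2.   0.2] 0.525 q7 -0.2
```

View pics/w8.png

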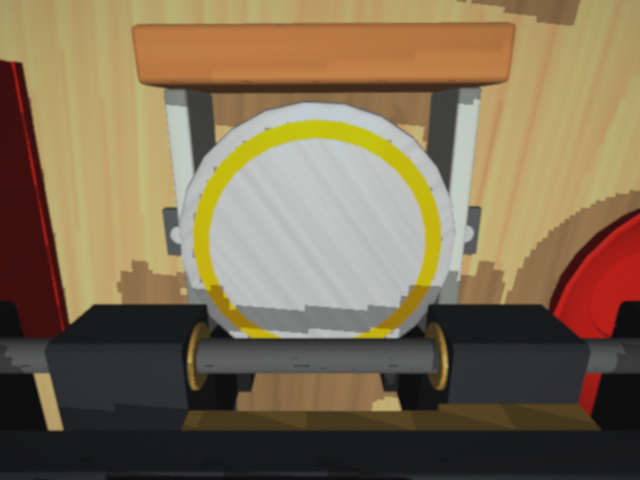

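```bash
python3 -m handwheel '[[1,0,0,0,0,0,-0.06],[2,0,0,0,0,0,-0.06],[3,0,0,0,0,0,-0.06],[3,0,0,0,0,0,-0.06]]'
python3 -m handwheel '[[1,0,0,0,0,0,-0.06],[2,0,0,0,0,0,-0.06]]'
```

```text
time: 13.82
position: [0.5738, 0.2905, 0.0266]
tool_rot: [-2.11, -2.328, -0.0]
ft_force: [-0.6, -0.3, -0.3]
grip_width: 0.528
time: 14.08
position: [0.5737, 0.2917, 0.0265]
tool_rot: [2.11, 2.327, -0.001]
ft_force: [0.2, -3.7, -0.1]
grip_width: 0.531
```

```bash
python3 -m handwheel '[[-20,0,0,0,0,0,-0.06],[-40,0,-20,0,0,0,-0.06],[-50,0,-70,0,0,0,-0.06],[-60,0,-110,0,0,0,-0.06],[-60,0,-110,0,0,0,-0.06]]'
python3 - <<'E'
from h import *
state();seetins('pics/t9.png')
show([(.5915,-.1817,58.5)],.13,.068)
E
```

```text
time: 14.7
position: [0.5831, 0.2304, 0.1424]
tool_rot: [2.112, 2.321, 0.014]
ft_force: [-0.1, 0.5, 0.6]
grip_width: 0.529
14.7 [0.5831 0.2304 0.1424] lane [0.1473 0.0035] jaw 5.4 [-0.1  0.5  0.6] 0.529 q7 -0.17
px 445.8 268.5 r20.9 [ 0.4447 -0.2297] lane [ 0.5908 -0.1813]
px 504.4 266.8 r20.5 [ 0.4463 -0.3548] lane [ 0.7154 -0.1926]
px 512.4 210.7 r20.4 [ 0.5663 -0.3762] lane [ 0.749  -0.0754]
px 280.2 122.4 r20.3 [0.768  0.1203] lane [0.2759 0.1762]
(0.5915, -0.1817, 58.5) [ 0.39  -0.272] r=0.476 [-482.3 -237.9    7.5] 1.013
```

View pics/t9.png

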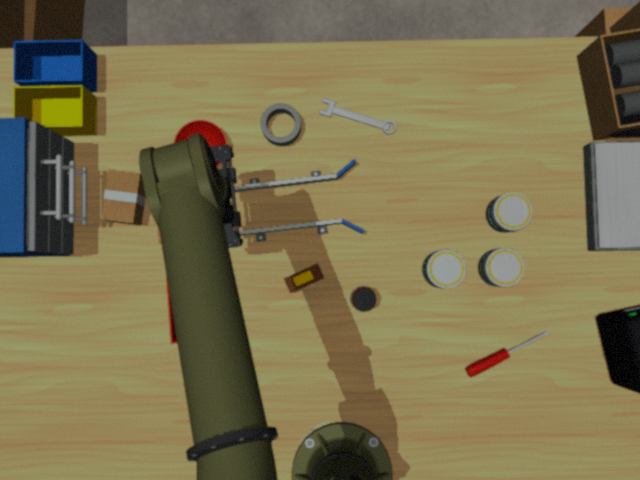

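```bash
python3 -m handwheel '[[-40,-20,-20,0,0,0.1,-0.06],[-90,-44,-20,0,0,0.2,-0.06],[-140,-69,-20,0,0,0.3,-0.06],[-190,-94,-20,0,0,0.4,-0.06],[-240,-118,-20,0,0,0.5,-0.06],[-290,-143,-20,0,0,0.6,-0.06],[-340,-168,-20,0,0,0.7,-0.06],[-390,-192,-20,0,0,0.8,-0.06],[-440,-217,-10,0,0,0.9,-0.06],[-482,-238,7,0,0,1.01,-0.06],[-482,-238,7,0,0,1.01,-0.06],[-482,-238,7,0,0,1.01,-0.06]]'
python3 - <<'E'
from h import *
state()
show([(.591,-.1815,58.5)],.026,.068)
cv2.imwrite('pics/w10.png',ctrl.get_image('wrist')[:,:,::-1])
E
```

```text
time: 16.25
position: [0.3895, -0.2696, 0.1291]
tool_rot: [-2.971, -1.017, 0.001]
ft_force: [1.1, 0.9, 0.3]
grip_width: 0.529
16.25 [ 0.3895 -0.2696  0.1291] lane [ 0.6248 -0.2404] jaw -52.2 [1.1 0.9 0.3] 0.529 q7 -0.33
(0.591, -0.1815, 58.5) [ 0.391 -0.271] r=0.475 [-1.000e-01  2.100e+00  1.031e+02] 0.007
```

View pics/w10.png

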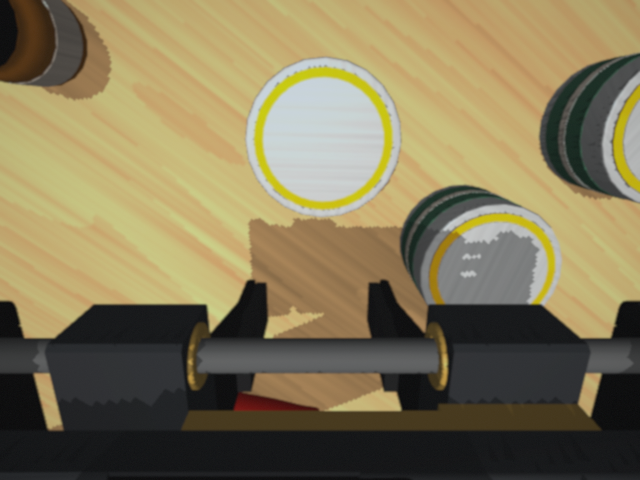

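Wrist view: tin C is at (323,135), and the fingers are clear of tin D at (485,255). I'll descend.

```bash
python3 -m handwheel '[[0,2,50,0,0,0,-0.06],[0,2,95,0,0,0,-0.06],[0,2,105,0,0,0,-0.06],[0,2,105,0,0,0,-0.06]]'
python3 - <<'E'
from h import *
state()
show([(.591,-.1815,58.5),(.51,-.05,58.5),(.49,-.025,48),(.475,-.011,36),(.463,-.003,24),(.45,0,12),(.44,0,0),(.40,0,0)])
E
```

```text
time: 16.8
position: [0.3915, -0.2715, 0.0249]
tool_rot: [-2.972, -1.018, 0.001]
ft_force: [-0.0, -0.7, 1.4]
grip_width: 0.531
16.8 [ 0.3915 -0.2715  0.0249] lane [ 0.6269 -0.2386] jaw -52.2 [-0.  -0.7  1.4] 0.531 q7 -0.07
(0.591, -0.1815, 58.5) [ 0.409 -0.257] r=0.483 [22.9 -0.6 -1.1] 0.008
(0.51, -0.05, 58.5) [ 0.532 -0.163] r=0.556 [177.3   0.2  -1.1] 0.008
(0.49, -0.025, 48) [ 0.56  -0.146] r=0.579 [209.8   4.6  -1.2] -0.176
(0.475, -0.011, 36) [ 0.58  -0.136] r=0.596 [232.2   8.2  -1.2] -0.385
(0.463, -0.003, 24) [ 0.595 -0.127] r=0.608 [249.7  10.5  -1.2] -0.595
(0.45, 0, 12) [ 0.606 -0.115] r=0.617 [265.1   8.2  -1.2] -0.804
(0.44, 0, 0) [ 0.614 -0.105] r=0.623 [277.8   5.4  -1.2] -1.013
(0.4, 0, 0) [ 0.61  -0.066] r=0.614 [298.9 -28.5  -1.2] -1.013
```

```bash
python3 -m handwheel '[[12,0,-1,0,0,0.01,-0.06],[24,0,-1,0,0,0.01,-0.06],[40,0,-1,0,0,0.01,-0.06],[57,0,-1,0,0,0.01,-0.06],[74,0,-1,0,0,0.01,-0.06],[91,0,-1,0,0,0.01,-0.06],[108,0,-1,0,0,0.01,-0.06],[125,0,-1,0,0,0.01,-0.06],[142,0,-1,0,0,0.01,-0.06],[160,0,-1,0,0,0.01,-0.06],[177,0,-1,0,0,0.01,-0.06],[177,0,-1,0,0,0.01,-0.06]]'
python3 - <<'E'
from h import *
state()
show([(.51,-.05,58.5),(.49,-.025,48),(.475,-.011,36),(.463,-.003,24),(.45,0,12),(.44,0,0),(.40,0,0)])
cv2.imwrite('pics/w11.png',ctrl.get_image('wrist')[:,:,::-1])
E
```

```text
time: 18.3
position: [0.5329, -0.1615, 0.0254]
tool_rot: [-2.976, -1.006, -0.002]
ft_force: [-1.0, -0.6, -0.6]
grip_width: 0.527
18.3 [ 0.5329 -0.1615  0.0254] lane [ 0.532  -0.0866] jaw -52.7 [-1.  -0.6 -0.6] 0.527 q7 -0.32
(0.51, -0.05, 58.5) [ 0.532 -0.163] r=0.556 [-1.9  0.4 -0.6] -0.001
(0.49, -0.025, 48) [ 0.56  -0.146] r=0.579 [30.7  4.5 -0.6] -0.184
(0.475, -0.011, 36) [ 0.58  -0.136] r=0.596 [53.1  7.9 -0.5] -0.394
(0.463, -0.003, 24) [ 0.595 -0.127] r=0.608 [70.6 10.  -0.5] -0.603
(0.45, 0, 12) [ 0.606 -0.115] r=0.617 [86.   7.6 -0.5] -0.812
(0.44, 0, 0) [ 0.614 -0.105] r=0.623 [98.6  4.7 -0.5] -1.022
(0.4, 0, 0) [ 0.61  -0.066] r=0.614 [119.5 -29.4  -0.4] -1.022
```

View pics/w11.png

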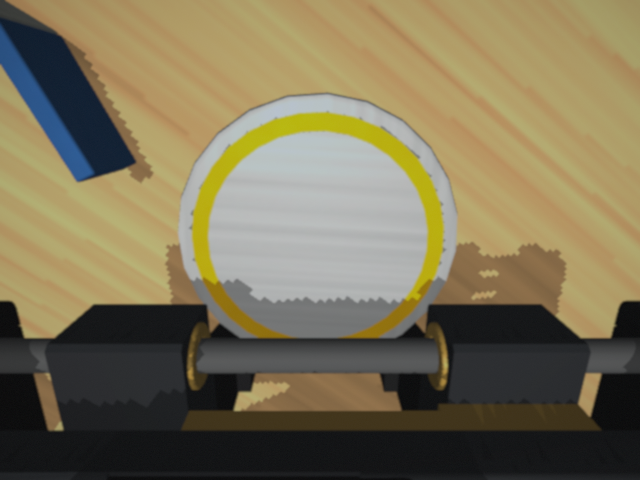

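Tin C is cradled, centred at (318,225), with the flare to its left. Now I'll turn it into the lane.

```bash
python3 -m handwheel '[[15,2,0,0,0,-0.09,-0.06],[30,4,0,0,0,-0.18,-0.06],[42,6,0,0,0,-0.29,-0.06],[53,8,0,0,0,-0.39,-0.06],[62,9,0,0,0,-0.5,-0.06],[70,10,0,0,0,-0.6,-0.06],[78,9,0,0,0,-0.71,-0.06],[86,8,0,0,0,-0.81,-0.06],[93,6,0,0,0,-0.92,-0.06],[99,5,0,0,0,-1.02,-0.06],[106,-7,0,0,0,-1.02,-0.06],[113,-18,0,0,0,-1.02,-0.06]]'
python3 - <<'E'
from h import *
state()
show([(.40,0,0),(.2,0,0),(.14,0,0),(.128,0,0)])
cv2.imwrite('pics/w12.png',ctrl.get_image('wrist')[:,:,::-1])
E
```

```text
time: 19.85
position: [0.6099, -0.0808, 0.0257]
tool_rot: [2.113, 2.325, 0.0]
ft_force: [-0.2, -1.7, -0.2]
grip_width: 0.53
19.85 [ 0.6099 -0.0808  0.0257] lane [ 0.4596 -0.0018] jaw 5.5 [-0.2 -1.7 -0.2] 0.53 q7 0.44
(0.4, 0, 0) [ 0.61  -0.066] r=0.614 [15.   1.7 -0.3] -0.007
(0.2, 0, 0) [0.59  0.133] r=0.604 [ 2.15e+02  2.00e-01 -3.00e-01] -0.007
(0.14, 0, 0) [0.583 0.193] r=0.615 [ 2.75e+02 -2.00e-01 -4.00e-01] -0.007
(0.128, 0, 0) [0.582 0.205] r=0.617 [287.   -0.3  -0.4] -0.007
```

View pics/w12.png

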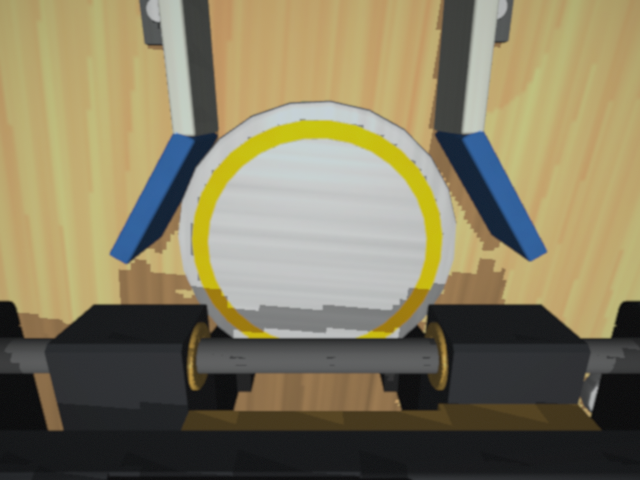

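The tin is centred in the mouth, at (318,225) between the flares. I'll push on.

```bash
python3 -m handwheel '[[18,1,0,0,0,0,-0.06],[38,1,0,0,0,0,-0.06],[58,1,0,0,0,0,-0.06],[78,1,0,0,0,0,-0.06],[98,1,0,0,0,0,-0.06],[118,1,0,0,0,0,-0.06],[138,1,0,0,0,0,-0.06],[158,1,0,0,0,0,-0.06],[178,1,0,0,0,0,-0.06],[198,1,0,0,0,0,-0.06],[218,1,0,0,0,0,-0.06],[235,1,0,0,0,0,-0.06]]'
python3 -m handwheel '[[14,0,0,0,0,0,-0.06],[28,0,0,0,0,0,-0.06],[38,0,0,0,0,0,-0.06],[44,0,0,0,0,0,-0.06],[47,0,0,0,0,0,-0.06],[49,0,0,0,0,0,-0.06]]'
python3 - <<'E'
from h import *
state()
show([(.126,0,0)])
E
```

```text
time: 21.4
position: [0.588, 0.1545, 0.0255]
tool_rot: [-2.109, -2.328, -0.0]
ft_force: [-0.0, -2.5, -1.1]
grip_width: 0.529
time: 22.15
position: [0.5834, 0.2014, 0.0256]
tool_rot: [2.11, 2.327, -0.0]
ft_force: [-0.1, -1.5, -0.8]
grip_width: 0.525
22.15 [0.5834 0.2014 0.0256] lane [0.1762 0.0009] jaw 5.6 [-0.1 -1.5 -0.8] 0.525 q7 -0.05
(0.126, 0, 0) [0.582 0.207] r=0.618 [ 5.6 -0.9 -0.4] -0.005
```

```bash
python3 -m handwheel '[[2,0,0,0,0,0,-0.06],[4,0,0,0,0,0,-0.06],[5,0,0,0,0,0,-0.06]]'
python3 -m handwheel '[[-20,0,0,0,0,0,-0.06],[-40,0,-20,0,0,0,-0.06],[-50,0,-70,0,0,0,-0.06],[-60,0,-115,0,0,0,-0.06],[-60,0,-115,0,0,0,-0.06]]'
python3 - <<'E'
from h import *
state();cv2.imwrite('pics/w13.png',ctrl.get_image('wrist')[:,:,::-1]);seetins('pics/t13.png')
p=(.7154,-.1926)
v=np.array([.49,-.02])-p;print(np.degrees(np.arctan2(v[1],-v[0])))
show([(*p,38)],.13,.068)
E
```

```text
time: 22.52
position: [0.5829, 0.2068, 0.0256]
tool_rot: [-2.11, -2.328, -0.0]
ft_force: [0.1, -0.9, -0.1]
grip_width: 0.53
time: 23.15
position: [0.5925, 0.1441, 0.1467]
tool_rot: [2.112, 2.319, 0.014]
ft_force: [0.1, -0.4, -0.3]
grip_width: 0.529
23.15 [0.5925 0.1441 0.1467] lane [0.2341 0.004 ] jaw 5.4 [ 0.1 -0.4 -0.3] 0.529 q7 -0.02
px 504.4 266.8 r20.4 [ 0.4462 -0.3548] lane [ 0.7154 -0.1927]
px 512.4 210.7 r20.4 [ 0.5663 -0.3762] lane [ 0.7489 -0.0755]
37.443078516479815
(0.7154, -0.1926, 38) [ 0.41  -0.412] r=0.582 [-538.3 -231.8   10.9] 0.656
```

View pics/w13.png

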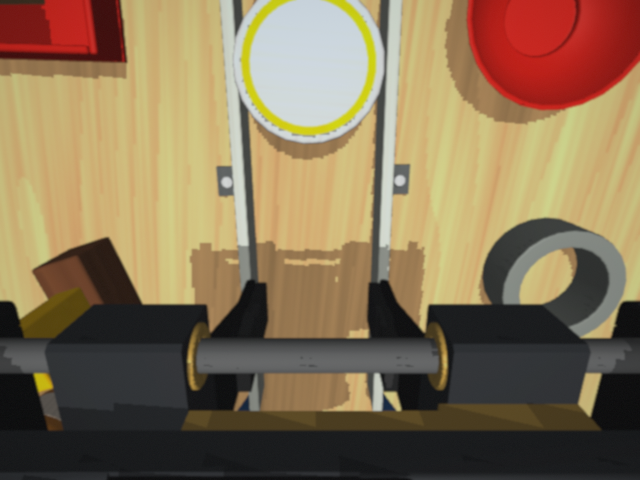

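```bash
python3 -m handwheel '[[-45,-20,-15,0,0,0.1,-0.06],[-100,-43,-15,0,0,0.2,-0.06],[-155,-67,-15,0,0,0.3,-0.06],[-210,-90,-15,0,0,0.4,-0.06],[-265,-114,-15,0,0,0.5,-0.06],[-320,-138,-15,0,0,0.6,-0.06],[-375,-161,-15,0,0,0.65,-0.06],[-430,-185,-15,0,0,0.65,-0.06],[-485,-209,-5,0,0,0.65,-0.06],[-538,-232,10,0,0,0.65,-0.06],[-538,-232,10,0,0,0.65,-0.06],[-538,-232,10,0,0,0.65,-0.06]]'
python3 - <<'E'
from h import *
state()
show([(.7154,-.1926,37.5)],.026,.068)
cv2.imwrite('pics/w14.png',ctrl.get_image('wrist')[:,:,::-1])
E
```

```text
time: 24.75
position: [0.4098, -0.4104, 0.1294]
tool_rot: [-2.741, -1.53, 0.001]
ft_force: [0.1, 1.2, 0.4]
grip_width: 0.532
24.75 [ 0.4098 -0.4104  0.1294] lane [ 0.767  -0.2346] jaw -31.7 [0.1 1.2 0.4] 0.532 q7 0.47
(0.7154, -0.1926, 37.5) [ 0.411 -0.413] r=0.582 [ -1.5   2.2 103.4] -0.001
```

View pics/w14.png

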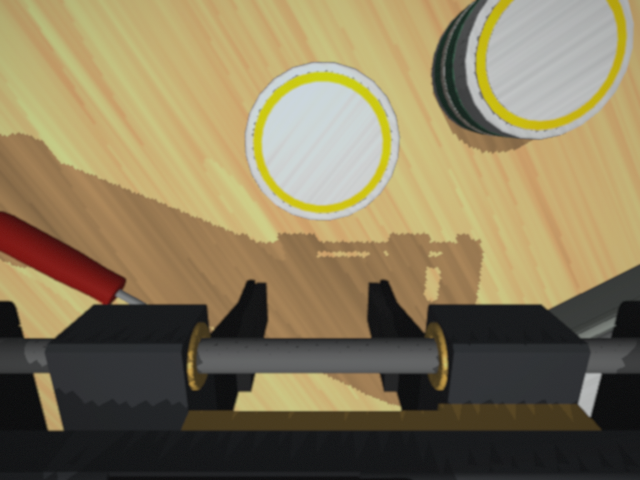

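Wrist view: tin D is at (322,140), tin B at (550,50), and the screwdriver is clear to the left. I'll descend and push.

```bash
python3 -m handwheel '[[-1,2,50,0,0,0,-0.06],[-1,2,95,0,0,0,-0.06],[-1,2,104,0,0,0,-0.06],[-1,2,104,0,0,0,-0.06]]'
python3 - <<'E'
from h import *
state()
show([(.7154,-.1926,37.5),(.6,-.104,37.5),(.5,-.0273,37.5),(.482,-.014,30),(.465,-.004,20),(.45,0,10),(.44,0,0),(.40,0,0)])
E
```

```text
time: 25.3
position: [0.4127, -0.4122, 0.0272]
tool_rot: [2.741, 1.535, 0.001]
ft_force: [-1.1, 0.1, 0.4]
grip_width: 0.529
25.3 [ 0.4127 -0.4122  0.0272] lane [ 0.7691 -0.2319] jaw -31.5 [-1.1  0.1  0.4] 0.529 q7 0.57
(0.7154, -0.1926, 37.5) [ 0.423 -0.393] r=0.577 [21.9 -1.5  1.2] 0.002
(0.6, -0.104, 37.5) [ 0.499 -0.269] r=0.567 [167.4  -1.2   1.2] 0.002
(0.5, -0.0273, 37.5) [ 0.565 -0.162] r=0.588 [293.5  -1.    1.3] 0.002
(0.482, -0.014, 30) [ 0.582 -0.145] r=0.600 [316.2   4.4   1.3] -0.129
(0.465, -0.004, 20) [ 0.597 -0.13 ] r=0.611 [337.5   9.7   1.3] -0.304
(0.45, 0, 10) [ 0.607 -0.115] r=0.618 [354.8  10.9   1.3] -0.478
(0.44, 0, 0) [ 0.614 -0.105] r=0.623 [366.9  11.4   1.3] -0.653
(0.4, 0, 0) [ 0.61  -0.066] r=0.614 [398.6 -12.9   1.3] -0.653
```

```bash
python3 -m handwheel '[[12,-1,1,0,0,0,-0.06],[24,-1,1,0,0,0,-0.06],[42,-1,1,0,0,0,-0.06],[62,-1,1,0,0,0,-0.06],[83,-1,1,0,0,0,-0.06],[104,-1,1,0,0,0,-0.06],[125,-1,1,0,0,0,-0.06],[146,-1,1,0,0,0,-0.06],[167,-1,1,0,0,0,-0.06],[188,-1,1,0,0,0,-0.06],[209,-1,1,0,0,0,-0.06],[230,-1,1,0,0,0,-0.06]]'
python3 -m handwheel '[[20,0,0,0,0,0,-0.06],[40,0,0,0,0,0,-0.06],[60,0,0,0,0,0,-0.06],[60,0,0,0,0,0,-0.06]]'
python3 - <<'E'
from h import *
state()
show([(.5,-.0273,37.5),(.482,-.014,30),(.465,-.004,20),(.45,0,10),(.44,0,0),(.40,0,0)])
cv2.imwrite('pics/w15.png',ctrl.get_image('wrist')[:,:,::-1]);seetins()
E
```

```text
time: 26.8
position: [0.5322, -0.2154, 0.0256]
tool_rot: [2.743, 1.532, 0.0]
ft_force: [-1.2, -2.2, 1.4]
grip_width: 0.528
time: 27.3
position: [0.5643, -0.1623, 0.0251]
tool_rot: [-2.738, -1.537, -0.002]
ft_force: [0.0, -0.5, 0.1]
grip_width: 0.53
27.3 [ 0.5643 -0.1623  0.0251] lane [ 0.536  -0.0555] jaw -31.4 [ 0.  -0.5  0.1] 0.53 q7 0.05
(0.5, -0.0273, 37.5) [ 0.565 -0.162] r=0.588 [ 1.2  0.5 -0.9] 0.004
(0.482, -0.014, 30) [ 0.582 -0.145] r=0.600 [23.9  6.  -0.9] -0.127
(0.465, -0.004, 20) [ 0.597 -0.13 ] r=0.611 [45.1 11.2 -0.8] -0.302
(0.45, 0, 10) [ 0.607 -0.115] r=0.618 [62.4 12.5 -0.8] -0.476
(0.44, 0, 0) [ 0.614 -0.105] r=0.623 [74.5 13.  -0.8] -0.651
(0.4, 0, 0) [ 0.61  -0.066] r=0.614 [106.4 -11.2  -0.7] -0.651
px 512.5 210.7 r20.4 [ 0.5663 -0.3763] lane [ 0.7491 -0.0754]
px 392.4 201.4 r15.1 [ 0.5912 -0.1191] lane [ 0.4958 -0.0243]
px 280.1 122.4 r20.3 [0.7679 0.1203] lane [0.2758 0.1761]
```

View pics/w15.png

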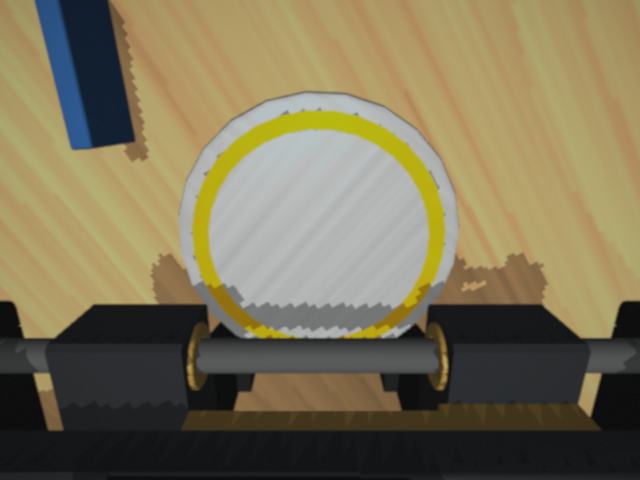

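Tin D is cradled at (318,220). Turning it into the lane.

```bash
python3 -m handwheel '[[12,3,-1,0,0,-0.06,-0.06],[24,6,-1,0,0,-0.13,-0.06],[35,9,-1,0,0,-0.22,-0.06],[45,11,-1,0,0,-0.3,-0.06],[54,12,-1,0,0,-0.39,-0.06],[62,13,-1,0,0,-0.48,-0.06],[68,13,-1,0,0,-0.57,-0.06],[75,13,-1,0,0,-0.65,-0.06],[85,5,-1,0,0,-0.65,-0.06],[96,-3,-1,0,0,-0.65,-0.06],[106,-11,-1,0,0,-0.65,-0.06],[122,-23,-1,0,0,-0.65,-0.06]]'
python3 - <<'E'
from h import *
state()
show([(.38,0,0),(.24,0,0),(.21,0,0)])
cv2.imwrite('pics/w16.png',ctrl.get_image('wrist')[:,:,::-1])
E
```

```text
time: 28.9
position: [0.6071, -0.0491, 0.0267]
tool_rot: [2.111, 2.326, -0.0]
ft_force: [0.2, -2.0, 1.5]
grip_width: 0.529
28.9 [ 0.6071 -0.0491  0.0267] lane [ 0.4278 -0.0013] jaw 5.6 [ 0.2 -2.   1.5] 0.529 q7 0.42
(0.38, 0, 0) [ 0.608 -0.046] r=0.610 [3.2 1.3 0.7] -0.006
(0.24, 0, 0) [0.594 0.094] r=0.601 [143.2   0.5   0.7] -0.006
(0.21, 0, 0) [0.591 0.123] r=0.603 [173.2   0.3   0.6] -0.006
```

View pics/w16.png

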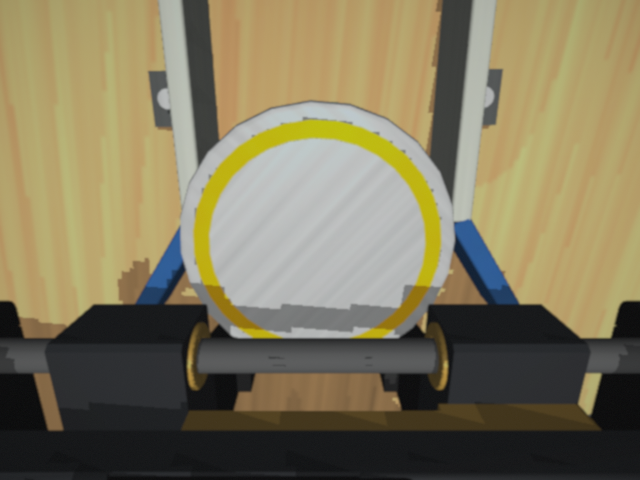

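```bash
python3 -m handwheel '[[18,1,0,0,0,0,-0.06],[36,1,0,0,0,0,-0.06],[54,1,0,0,0,0,-0.06],[72,1,0,0,0,0,-0.06],[90,1,0,0,0,0,-0.06],[108,1,0,0,0,0,-0.06],[126,1,0,0,0,0,-0.06],[142,1,0,0,0,0,-0.06],[155,1,0,0,0,0,-0.06],[164,1,0,0,0,0,-0.06],[170,1,0,0,0,0,-0.06],[173,1,0,0,0,0,-0.06]]'
python3 -m handwheel '[[1,0,0,0,0,0,-0.06],[2,0,0,0,0,0,-0.06]]'
python3 -m handwheel '[[-20,0,0,0,0,0,-0.06],[-40,0,-20,0,0,0,-0.06],[-50,0,-70,0,0,0,-0.06],[-60,0,-115,0,0,0,-0.06],[-60,0,-115,0,0,0,-0.06]]'
python3 - <<'E'
from h import *
state();cv2.imwrite('pics/w17.png',ctrl.get_image('wrist')[:,:,::-1]);seetins('pics/t17.png')
p=(.7491,-.0755)
v=np.array([.49,-.01])-p;a=np.degrees(np.arctan2(v[1],-v[0]));print(a)
show([(*p,a)],.13,.068)
E
```

```text
time: 30.45
position: [0.5914, 0.1226, 0.0266]
tool_rot: [2.11, 2.327, -0.0]
ft_force: [-0.5, -0.8, -0.1]
grip_width: 0.528
time: 30.7
position: [0.5913, 0.1235, 0.0266]
tool_rot: [2.11, 2.326, -0.001]
ft_force: [0.6, -2.7, -0.7]
grip_width: 0.529
time: 31.32
position: [0.6005, 0.0616, 0.1474]
tool_rot: [2.111, 2.319, 0.013]
ft_force: [0.1, -1.1, 0.2]
grip_width: 0.532
31.325 [0.6005 0.0616 0.1474] lane [0.317  0.0035] jaw 5.4 [ 0.1 -1.1  0.2] 0.532 q7 0.14
px 257.0 205.9 r15.1 [0.5865 0.1728] lane [0.205 0.001]
px 512.4 210.8 r20.4 [ 0.5662 -0.3761] lane [ 0.7489 -0.0755]
14.187035170404842
(0.7491, -0.0755, np.float64(14.187035170404842)) [ 0.556 -0.444] r=0.712 [-501.   -89.5   12.1] 0.241
```

View pics/w17.png

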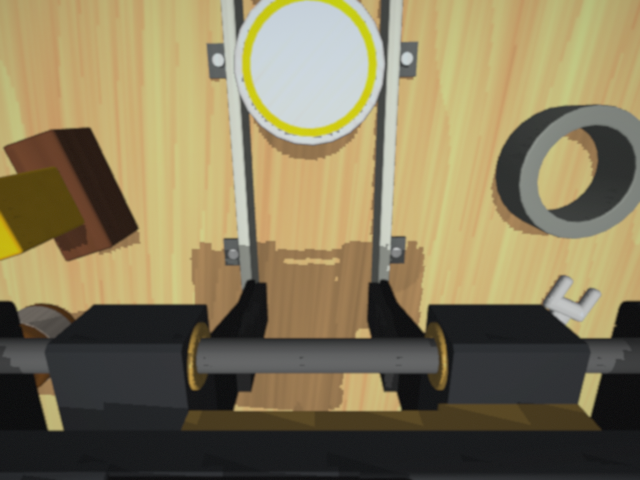

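View pics/t17.png

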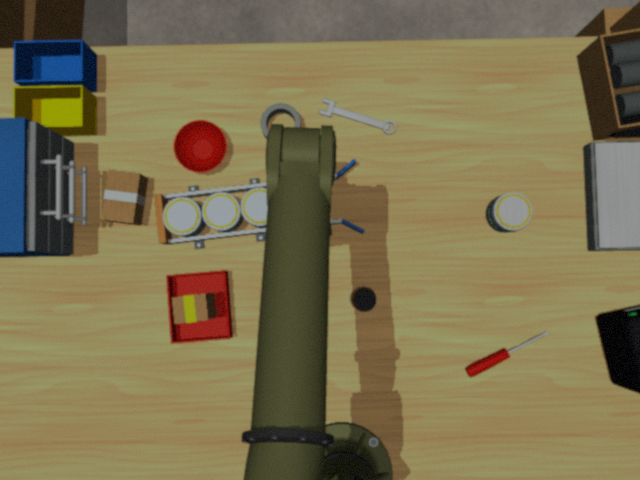

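Three tins sit in file in the lane at (182,216), (221,212) and (258,207). The last one is at (512,211).

```bash
python3 -m handwheel '[[-45,-8,-10,0,0,0.08,-0.06],[-95,-17,-10,0,0,0.16,-0.06],[-145,-26,-10,0,0,0.24,-0.06],[-195,-35,-10,0,0,0.24,-0.06],[-245,-44,-10,0,0,0.24,-0.06],[-295,-53,-10,0,0,0.24,-0.06],[-345,-62,-10,0,0,0.24,-0.06],[-395,-71,-10,0,0,0.24,-0.06],[-450,-80,0,0,0,0.24,-0.06],[-501,-89,12,0,0,0.24,-0.06],[-501,-89,12,0,0,0.24,-0.06],[-501,-89,12,0,0,0.24,-0.06]]'
python3 - <<'E'
from h import *
state()
show([(.749,-.0755,14.2)],.026,.068)
cv2.imwrite('pics/w18.png',ctrl.get_image('wrist')[:,:,::-1])
E
```

```text
time: 32.92
position: [0.557, -0.4416, 0.1281]
tool_rot: [-2.372, -2.056, -0.0]
ft_force: [0.7, 0.7, -0.1]
grip_width: 0.533
32.925 [ 0.557  -0.4416  0.1281] lane [ 0.8131 -0.0914] jaw -8.2 [ 0.7  0.7 -0.1] 0.533 q7 0.8
(0.749, -0.0755, 14.2) [ 0.556 -0.443] r=0.712 [-2.100e+00 -1.000e-01  1.021e+02] 0.003
```

View pics/w18.png

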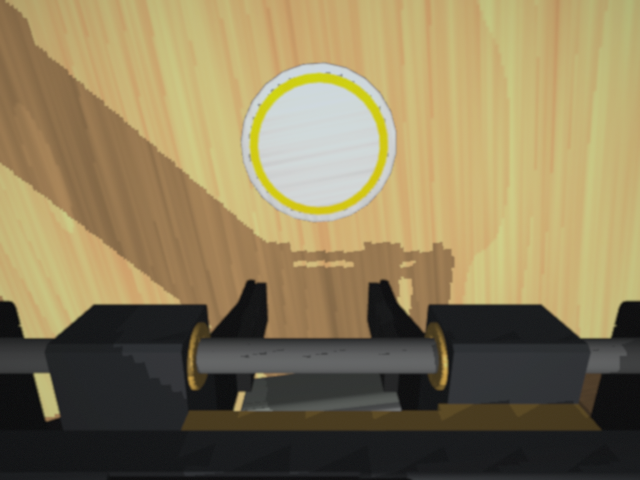

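Wrist view: the tin is at (319,141), aligned, and the grey box behind is about 5 cm clear of the gripper body. I'll descend and push.

```bash
python3 -m handwheel '[[0,0,50,0,0,0,-0.06],[0,0,95,0,0,0,-0.06],[0,0,103,0,0,0,-0.06],[0,0,103,0,0,0,-0.06]]'
python3 - <<'E'
from h import *
state()
show([(.749,-.0755,14.2),(.6,-.0378,14.2),(.5,-.0125,14.2),(.46,-.003,10),(.44,0,0),(.40,0,0),(.32,0,0),(.3,0,0)])
E
```

```text
time: 33.48
position: [0.5586, -0.4415, 0.0274]
tool_rot: [2.371, 2.06, 0.001]
ft_force: [0.5, 0.6, 1.0]
grip_width: 0.531
33.475 [ 0.5586 -0.4415  0.0274] lane [ 0.8131 -0.0898] jaw -8.0 [0.5 0.6 1. ] 0.531 q7 0.84
(0.749, -0.0755, 14.2) [ 0.56 -0.42] r=0.700 [21.1 -1.7  1.4] 0.005
(0.6, -0.0378, 14.2) [ 0.582 -0.268] r=0.641 [174.8  -1.    1.4] 0.005
(0.5, -0.0125, 14.2) [ 0.597 -0.166] r=0.620 [278.   -0.5   1.4] 0.005
(0.46, -0.003, 10) [ 0.606 -0.126] r=0.618 [319.2   2.4   1.4] -0.068
(0.44, 0, 0) [ 0.614 -0.105] r=0.623 [340.5   8.2   1.4] -0.243
(0.4, 0, 0) [ 0.61  -0.066] r=0.614 [379.4  -1.5   1.4] -0.243
(0.32, 0, 0) [0.602 0.014] r=0.602 [457.  -20.7   1.4] -0.243
(0.3, 0, 0) [0.6   0.034] r=0.601 [476.4 -25.5   1.4] -0.243
```

```bash
python3 -m handwheel '[[12,-1,1,0,0,0,-0.06],[24,-1,1,0,0,0,-0.06],[42,-1,1,0,0,0,-0.06],[62,-1,1,0,0,0,-0.06],[84,-1,1,0,0,0,-0.06],[106,-1,1,0,0,0,-0.06],[128,-1,1,0,0,0,-0.06],[150,-1,1,0,0,0,-0.06],[172,-1,1,0,0,0,-0.06],[194,-1,1,0,0,0,-0.06],[216,-1,1,0,0,0,-0.06],[238,-1,1,0,0,0,-0.06]]'
python3 -m handwheel '[[20,0,0,0,0,0,-0.06],[40,0,0,0,0,0,-0.06],[54,2,0,0,0,-0.02,-0.06],[68,3,0,0,0,-0.04,-0.06],[81,3,0,0,0,-0.07,-0.06],[92,6,0,0,0,-0.16,-0.06],[103,8,0,0,0,-0.24,-0.06],[103,8,0,0,0,-0.24,-0.06]]'
python3 - <<'E'
from h import *
state()
show([(.44,0,0),(.40,0,0),(.32,0,0),(.295,0,0)])
cv2.imwrite('pics/w19.png',ctrl.get_image('wrist')[:,:,::-1])
E
```

```text
time: 34.98
position: [0.5904, -0.2058, 0.0263]
tool_rot: [2.372, 2.058, 0.0]
ft_force: [-0.5, -3.7, 4.1]
grip_width: 0.532
time: 35.98
position: [0.6127, -0.1034, 0.025]
tool_rot: [-2.106, -2.328, -0.002]
ft_force: [-0.8, 0.3, -0.2]
grip_width: 0.53
35.975 [ 0.6127 -0.1034  0.025 ] lane [ 0.4824 -0.0013] jaw 5.7 [-0.8  0.3 -0.2] 0.53 q7 0.55
(0.44, 0, 0) [ 0.614 -0.105] r=0.623 [-2.2  1.3 -1. ] -0.003
(0.4, 0, 0) [ 0.61  -0.066] r=0.614 [37.8  1.2 -0.9] -0.003
(0.32, 0, 0) [0.602 0.014] r=0.602 [117.8   0.9  -0.7] -0.003
(0.295, 0, 0) [0.599 0.039] r=0.601 [142.8   0.9  -0.6] -0.003
```

View pics/w19.png

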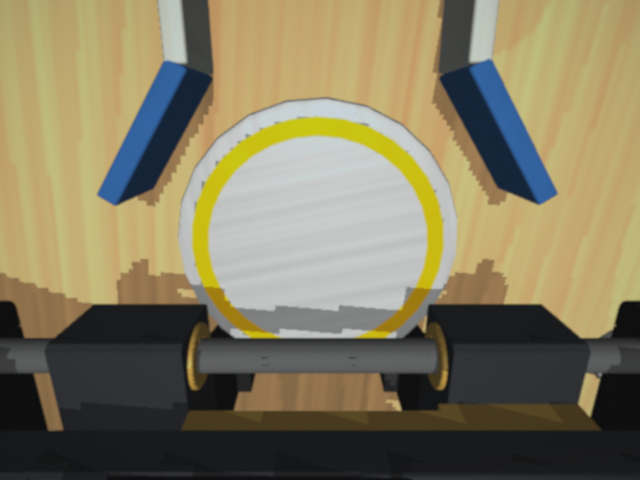

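The last tin is centred before the mouth, at (318,222). Now I'll push the whole file home.

```bash
python3 -m handwheel '[[15,1,-1,0,0,0,-0.06],[32,1,-1,0,0,0,-0.06],[50,1,-1,0,0,0,-0.06],[68,1,-1,0,0,0,-0.06],[86,1,-1,0,0,0,-0.06],[102,1,-1,0,0,0,-0.06],[116,1,-1,0,0,0,-0.06],[126,1,-1,0,0,0,-0.06],[134,1,-1,0,0,0,-0.06],[139,1,-1,0,0,0,-0.06],[142,1,-1,0,0,0,-0.06],[143,1,-1,0,0,0,-0.06]]'
python3 -m handwheel '[[1,0,0,0,0,0,-0.06],[2,0,0,0,0,0,-0.06],[2,0,0,0,0,0,-0.06]]'
python3 -m handwheel '[[1,0,0,0,0,0,-0.06],[2,0,0,0,0,0,-0.06],[2,0,0,0,0,0,-0.06]]'
python3 - <<'E'
from h import *
state()
E
```

```text
time: 37.52
position: [0.5997, 0.0364, 0.0266]
tool_rot: [2.11, 2.327, -0.0]
ft_force: [0.3, -2.0, -0.9]
grip_width: 0.526
time: 37.9
position: [0.5995, 0.0386, 0.0266]
tool_rot: [-2.11, -2.328, -0.0]
ft_force: [1.0, -0.6, -1.2]
grip_width: 0.531
time: 38.28
position: [0.5994, 0.04, 0.0266]
tool_rot: [2.11, 2.327, -0.001]
ft_force: [0.7, -3.4, -1.8]
grip_width: 0.53
38.275 [0.5994 0.04   0.0266] lane [3.384e-01 2.000e-04] jaw 5.6 [ 0.7 -3.4 -1.8] 0.53 q7 0.29
```

```bash
python3 -m handwheel '[[1,0,0,0,0,0,-0.06],[2,0,0,0,0,0,-0.06],[2,0,0,0,0,0,-0.06]]'
python3 -m handwheel '[[1,0,0,0,0,0,-0.06],[2,0,0,0,0,0,-0.06],[2,0,0,0,0,0,-0.06]]'
```

```text
time: 38.65
position: [0.5992, 0.0411, 0.0266]
tool_rot: [2.11, 2.326, -0.002]
ft_force: [0.4, -5.5, -0.4]
grip_width: 0.531
time: 39.02
position: [0.5991, 0.0412, 0.0266]
tool_rot: [2.11, 2.323, -0.004]
ft_force: [0.9, -9.7, -1.2]
grip_width: 0.528
```

The force is rising and the position has stopped, so the file is packed. I'll retreat, clear the view and look.

```bash
python3 -m handwheel '[[-20,0,0,0,0,0,-0.06],[-40,0,-20,0,0,0,-0.06],[-60,0,-70,0,0,0,-0.06],[-90,0,-120,0,0,0,-0.06],[-140,0,-140,0,0,0,-0.06],[-190,0,-140,0,0,0,-0.06],[-240,0,-140,0,0,0,-0.06],[-240,0,-140,0,0,0,-0.06]]'
python3 - <<'E'
from h import *
state();seetins('pics/t20.png');cv2.imwrite('pics/s20.png',ctrl.get_image('scene')[:,:,::-1])
im=cv2.imread('pics/t20.png');cv2.imwrite('pics/t20c.png',cv2.resize(im[140:360,140:400],None,fx=3,fy=2.7,interpolation=cv2.INTER_CUBIC))
h=cv2.cvtColor(im,cv2.COLOR_BGR2HSV);T=cam('top')
m=cv2.inRange(h,(22,150,100),(35,255,255))
for cn in cv2.findContours(m,cv2.RETR_EXTERNAL,cv2.CHAIN_APPROX_NONE)[0]:
    x,y,w,hh=cv2.boundingRect(cn)
    if 260<x<340 and 250<y<320 and cv2.contourArea(cn)>50:
        r=cv2.minAreaRect(cn);b=cv2.boxPoints(r);W=np.array([onz(T,p,.105) for p in b])
        print(r,W.mean(0));e=W[1]-W[0];f=W[2]-W[1];print(np.linalg.norm(e),np.degrees(np.arctan2(e[1],e[0])),np.linalg.norm(f),np.degrees(np.arctan2(f[1],f[0])))
E
```

```text
time: 40.02
position: [0.621, -0.2017, 0.1689]
tool_rot: [2.118, 2.315, -0.002]
ft_force: [0.2, 0.5, -0.5]
grip_width: 0.53
40.025 [ 0.621  -0.2017  0.1689] lane [ 0.581  -0.0031] jaw 5.1 [ 0.2  0.5 -0.5] 0.53 q7 0.62
px 280.1 122.4 r20.6 [0.7679 0.1203] lane [0.2758 0.1761]
((302.60272216796875, 277.7260437011719), (10.427834510803223, 20.19358253479004), 65.55604553222656) [0.43032362 0.07560357 0.105     ]
0.041734793440822815 -66.55693887078604 0.02154705493229749 -156.4995519215716
```

View pics/t20c.png

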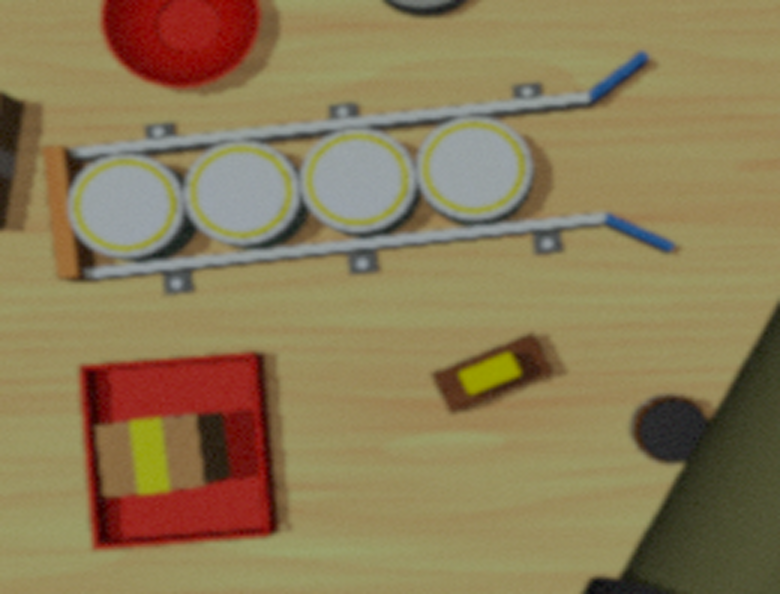

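View pics/s20.png

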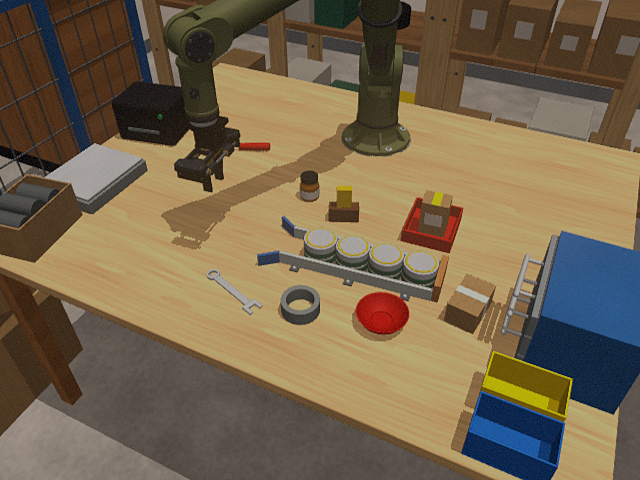

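All four tins are in file (crop centres (127,206), (242,194), (359,182), (474,169)). The carton stands in the tray. Next is the block, whose grip is at (302.6,277.7).

```bash
python3 - <<'E'
from h import *
print(goal((.4303,.0756),.16,-66.6))
E
```

```text
(array([ 288.2, -165.2,    7.8]), np.float64(1.2582571264812406))
```

```bash
python3 -m handwheel '[[35,-20,-20,0,0,0.15,-1],[72,-41,-20,0,0,0.3,-1],[108,-62,-20,0,0,0.45,-1],[144,-83,-20,0,0,0.6,-1],[180,-103,-20,0,0,0.75,-1],[216,-124,-20,0,0,0.9,-1],[252,-145,-20,0,0,1.05,-1],[288,-165,-10,0,0,1.2,-1],[288,-165,8,0,0,1.258,-1],[288,-165,8,0,0,1.258,-1],[288,-165,8,0,0,1.258,-1]]' 25
python3 - <<'E'
from h import *
state();print(goal((.4303,.0756),.078,-66.6))
cv2.imwrite('pics/w21.png',ctrl.get_image('wrist')[:,:,::-1])
E
```

```text
time: 41.5
position: [0.4306, 0.0763, 0.1595]
tool_rot: [-3.074, -0.643, -0.002]
ft_force: [0.4, 0.4, 0.6]
grip_width: 1.001
41.5 [0.4306 0.0763 0.1595] lane [ 0.285 -0.164] jaw -66.4 [0.4 0.4 0.6] 1.001 q7 -1.5
(array([-0.7,  0.5, 81.5]), np.float64(0.0038101932516383225))
```

View pics/w21.png

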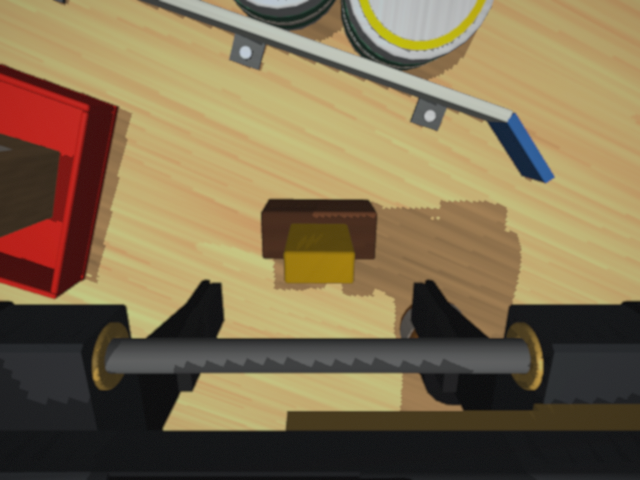

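Wrist view: the grip is centred at (319,265) between the jaws. I'll descend and grip.

```bash
python3 -m handwheel '[[-1,0,45,0,0,0,-1],[-1,0,78,0,0,0,-1],[-1,0,82,0,0,0,-1],[-1,0,82,0,0,0,1],[-1,0,82,0,0,0,1],[-1,0,82,0,0,0,1],[-1,0,82,0,0,0,1],[-1,0,82,0,0,0,1],[-1,0,82,0,0,0,1]]' 25
python3 -m handwheel '[[0,0,-40,0,0,0,1],[0,0,-85,0,0,0,1],[0,0,-85,0,0,0,1]]' 25
python3 - <<'E'
from h import *
state()
print(goal(toworld((.368,0)),.165,5.9),toworld((.366,0)))
E
```

```text
time: 42.68
position: [0.4292, 0.0758, 0.0767]
tool_rot: [3.075, 0.641, 0.0]
ft_force: [-0.4, 0.2, 1.1]
grip_width: 0.459
time: 43.05
position: [0.4312, 0.0766, 0.1643]
tool_rot: [-3.073, -0.64, -0.009]
ft_force: [0.4, -0.3, -2.7]
grip_width: 0.459
43.05 [0.4312 0.0766 0.1643] lane [ 0.2847 -0.1634] jaw -66.5 [ 0.4 -0.3 -2.7] 0.459 q7 -1.51
(array([ 1.304e+02,  1.289e+02, -1.000e-01]), np.float64(-1.2628051989845828)) [0.6020516 0.0125398]
```

```bash
python3 -m handwheel '[[10,10,0,0,0,-0.15,1],[27,27,0,0,0,-0.3,1],[45,45,0,0,0,-0.45,1],[63,62,0,0,0,-0.6,1],[81,80,0,0,0,-0.75,1],[99,98,0,0,0,-0.9,1],[117,116,0,0,0,-1.05,1],[130,129,0,0,0,-1.2,1],[130,129,0,0,0,-1.263,1],[130,129,0,0,0,-1.263,1],[130,129,0,0,0,-1.263,1]]' 25
python3 - <<'E'
from h import *
state();print(goal(toworld((.366,0)),.13,5.9))
cv2.imwrite('pics/w22.png',ctrl.get_image('wrist')[:,:,::-1]);cv2.imwrite('pics/s22.png',cv2.resize(ctrl.get_image('scene')[160:320,220:480,::-1],None,fx=3,fy=3,interpolation=cv2.INTER_CUBIC))
E
```

```text
time: 44.42
position: [0.5991, 0.0096, 0.1606]
tool_rot: [-2.105, -2.331, 0.002]
ft_force: [0.3, 0.7, -1.0]
grip_width: 0.46
44.425 [0.5991 0.0096 0.1606] lane [ 0.3686 -0.0032] jaw 5.8 [ 0.3  0.7 -1. ] 0.46 q7 0.28
(array([ 2.7,  3.3, 30.6]), np.float64(-0.0009427931706902787))
```

View pics/w22.png

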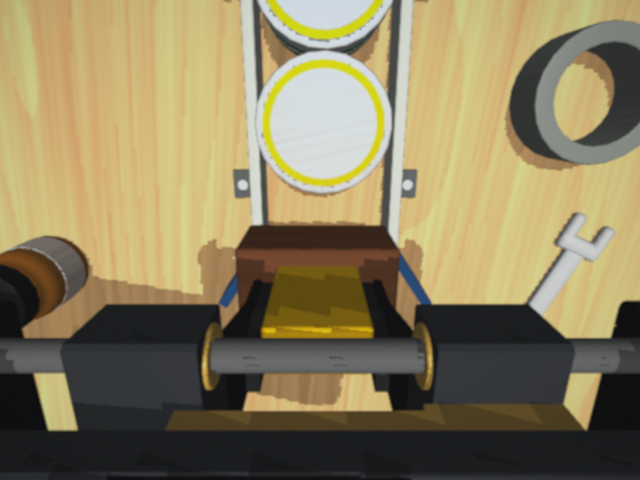

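View pics/s22.png

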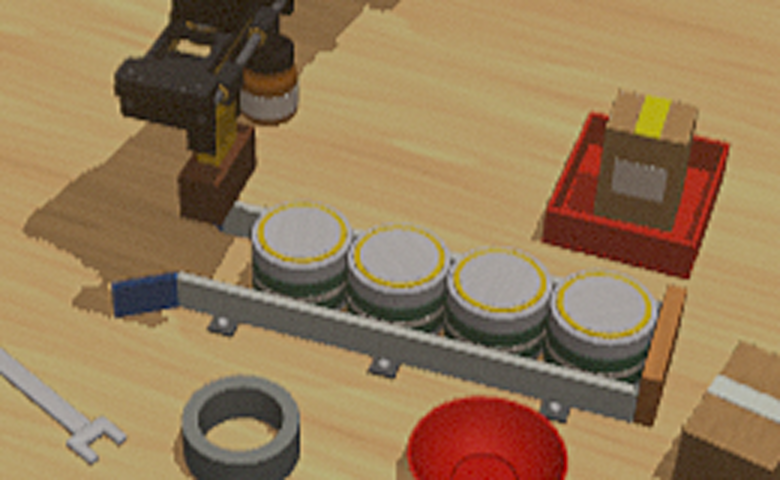

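Wrist view: the block foot is centred at column 317 and the lane at about 324. That agrees with the computed 3 mm lateral correction.

```bash
python3 -m handwheel '[[1,3,10,0,0,0,1],[2,3,25,0,0,0,1],[2,3,38,0,0,0,1],[2,3,38,0,0,0,1]]' 25
python3 - <<'E'
from h import *
state();print(goal(toworld((.365,0)),.077,5.9))
cv2.imwrite('pics/w23.png',ctrl.get_image('wrist')[:,:,::-1])
E
```

```text
time: 45.02
position: [0.6013, 0.0117, 0.1217]
tool_rot: [-2.103, -2.331, 0.004]
ft_force: [0.0, -0.6, -1.8]
grip_width: 0.46
45.025 [0.6013 0.0117 0.1217] lane [ 0.3667 -0.0008] jaw 5.9 [ 0.  -0.6 -1.8] 0.46 q7 0.3
(array([ 1.7,  1. , 44.7]), np.float64(-7.156688111507347e-05))
```

View pics/w23.png

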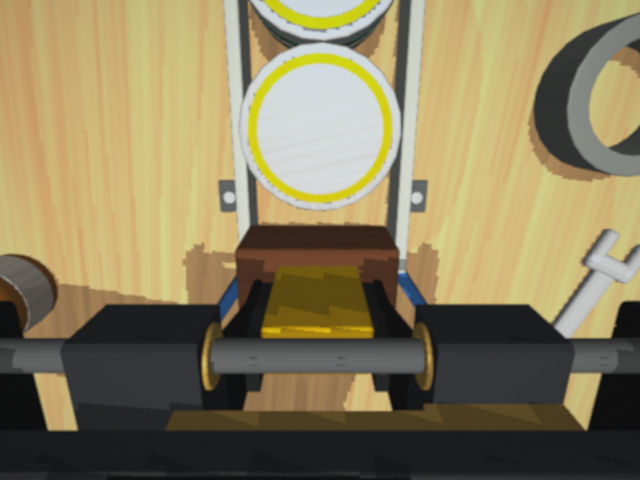

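```bash
python3 -m handwheel '[[1,1,12,0,0,0,1],[1,1,24,0,0,0,1],[1,1,34,0,0,0,1],[1,1,40,0,0,0,1],[1,1,42,0,0,0,1],[1,1,43,0,0,0,1]]' 25
python3 - <<'E'
from h import *
state()
cv2.imwrite('pics/w24.png',ctrl.get_image('wrist')[:,:,::-1]);cv2.imwrite('pics/s24.png',cv2.resize(ctrl.get_image('scene')[160:320,220:480,::-1],None,fx=3,fy=3,interpolation=cv2.INTER_CUBIC))
E
```

```text
time: 45.82
position: [0.6036, 0.0127, 0.0807]
tool_rot: [2.104, 2.333, 0.001]
ft_force: [-0.5, 0.0, -2.3]
grip_width: 0.457
45.825 [0.6036 0.0127 0.0807] lane [0.3659 0.0016] jaw 5.9 [-0.5  0.  -2.3] 0.457 q7 0.33
```

View pics/w24.png

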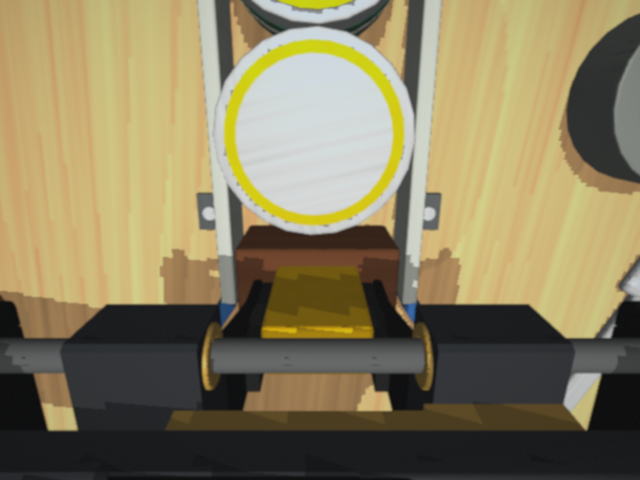

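View pics/s24.png

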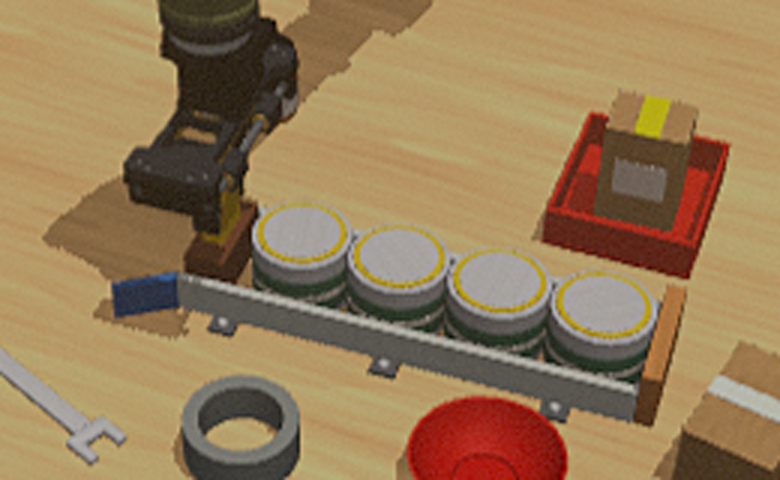

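The block is between the rails, foot at (318,250), with a small gap to the last tin and 3–4 mm above the bench. I'll set it down and slide it up gently.

```bash
python3 -m handwheel '[[0,-1,1,0,0,0,1],[0,-1,3,0,0,0,1],[0,-1,4,0,0,0,1]]' 25
python3 -m handwheel '[[2,0,0,0,0,0,1],[4,0,0,0,0,0,1],[6,0,0,0,0,0,1],[7,0,0,0,0,0,1]]' 25
```

```text
time: 46.3
position: [0.6024, 0.0128, 0.0768]
tool_rot: [-2.104, -2.333, -0.0]
ft_force: [-2.0, 0.3, 4.9]
grip_width: 0.459
time: 46.8
position: [0.6021, 0.0198, 0.0768]
tool_rot: [2.104, 2.333, 0.001]
ft_force: [1.2, -0.9, 1.6]
grip_width: 0.458
```

```bash
python3 -m handwheel '[[1,0,0,0,0,0,1],[2,0,0,0,0,0,1],[3,0,0,0,0,0,1],[3,0,0,0,0,0,1]]' 25
python3 - <<'E'
from h import *
state();cv2.imwrite('pics/w25.png',ctrl.get_image('wrist')[:,:,::-1])
E
```

```text
time: 47.3
position: [0.6017, 0.0229, 0.0768]
tool_rot: [2.104, 2.333, 0.001]
ft_force: [0.6, -0.9, 1.6]
grip_width: 0.457
47.3 [0.6017 0.0229 0.0768] lane [0.3557 0.0007] jaw 5.9 [ 0.6 -0.9  1.6] 0.457 q7 0.32
```

View pics/w25.png

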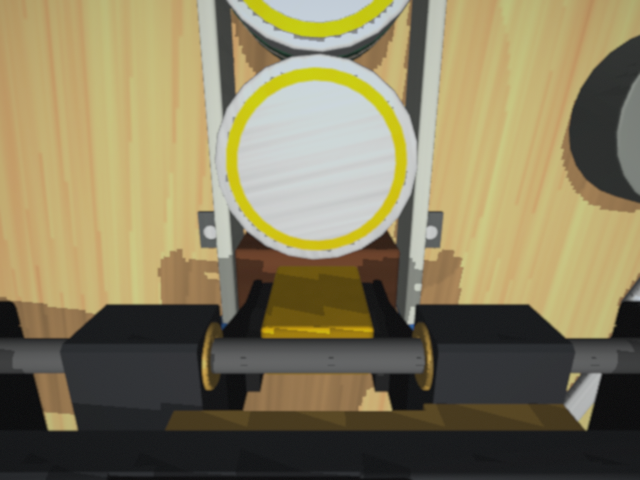

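Nearly touching. I'll nudge another 2–3 mm while watching the force.

```bash
python3 -m handwheel '[[1,0,0,0,0,0,1],[2,0,0,0,0,0,1],[2,0,0,0,0,0,1]]' 25
python3 -m handwheel '[[1,0,0,0,0,0,1],[2,0,0,0,0,0,1],[2,0,0,0,0,0,1]]' 25
```

```text
time: 47.72
position: [0.6015, 0.0243, 0.0768]
tool_rot: [2.104, 2.332, 0.0]
ft_force: [1.6, -0.9, 2.3]
grip_width: 0.458
time: 48.1
position: [0.6014, 0.0246, 0.0768]
tool_rot: [2.104, 2.33, -0.002]
ft_force: [1.8, -6.2, 2.1]
grip_width: 0.46
```

The block is touching. I'll relieve the force, release and retreat straight up.

```bash
python3 -m handwheel '[[-1,0,0,0,0,0,1],[-2,0,0,0,0,0,1],[-2,0,0,0,0,0,0],[-2,0,0,0,0,0,-0.3],[-2,0,0,0,0,0,-0.6],[-2,0,0,0,0,0,-0.6]]' 25
python3 -m handwheel '[[0,0,-40,0,0,0,-0.6],[0,0,-80,0,0,0,-0.6],[-40,0,-100,0,0,0,-0.6],[-90,0,-100,0,0,0,-0.6],[-150,0,-100,0,0,0,-0.6],[-200,0,-100,0,0,0,-0.6],[-260,0,-100,0,0,0,-0.6],[-260,0,-100,0,0,0,-0.6]]' 25
python3 - <<'E'
from h import *
state();seetins('pics/t26.png');s=ctrl.get_image('scene')
cv2.imwrite('pics/s26.png',cv2.resize(s[130:340,150:480,::-1],None,fx=2.4,fy=2.4,interpolation=cv2.INTER_CUBIC))
im=cv2.imread('pics/t26.png');cv2.imwrite('pics/t26c.png',cv2.resize(im[140:360,140:400],None,fx=3,fy=2.7,interpolation=cv2.INTER_CUBIC))
h=cv2.cvtColor(im,cv2.COLOR_BGR2HSV);T=cam('top')
m=cv2.inRange(h,(22,150,100),(35,255,255))
for cn in cv2.findContours(m,cv2.RETR_EXTERNAL,cv2.CHAIN_APPROX_NONE)[0]:
    x,y,w,hh=cv2.boundingRect(cn)
    if cv2.contourArea(cn)>50 and 150<x<400 and 160<y<350:
        r=cv2.minAreaRect(cn);W=np.array([onz(T,p,.105) for p in cv2.boxPoints(r)]);e=W[1]-W[0]
        print(np.round(r[0],1),W.mean(0).round(4),'lane',tolane(W.mean(0)).round(4),np.degrees(np.arctan2(e[1],e[0])).round(1))
# tin lids: bright disc inside ring
m=cv2.inRange(h,(0,0,80),(180,40,255))
for cn in cv2.findContours(m,cv2.RETR_CCOMP,cv2.CHAIN_APPROX_NONE)[0]:
    (x,y),r=cv2.minEnclosingCircle(cn)
    if 12<r<18 and 600>cv2.contourArea(cn)>300 and x<400:print('lid',round(x,1),round(y,1),round(r,1),tolane(onz(T,(x,y),.064)).round(4))
E
```

```text
time: 48.85
position: [0.601, 0.0252, 0.0764]
tool_rot: [-2.103, -2.333, 0.0]
ft_force: [-0.9, 0.3, 0.3]
grip_width: 0.744
time: 49.85
position: [0.6254, -0.242, 0.1768]
tool_rot: [2.115, 2.32, -0.006]
ft_force: [0.3, -0.5, 0.4]
grip_width: 0.801
49.85 [ 0.6254 -0.242   0.1768] lane [ 0.6216 -0.0029] jaw 5.3 [ 0.3 -0.5  0.4] 0.801 q7 0.72
px 280.1 122.4 r20.7 [0.7679 0.1204] lane [0.2758 0.176 ]
px 100.2 34.1 r17.8 [0.9717 0.5126] lane [-0.0935  0.419 ]
[189.4 308.4] [0.3711 0.3103 0.105 ] lane [ 0.0461 -0.1991] -85.8
[325.2 195.3] [0.6008 0.0258 0.105 ] lane [3.527e-01 1.000e-04] -83.9
lid 100.3 31.0 17.8 [-0.0925  0.426 ]
```

View pics/t26c.png

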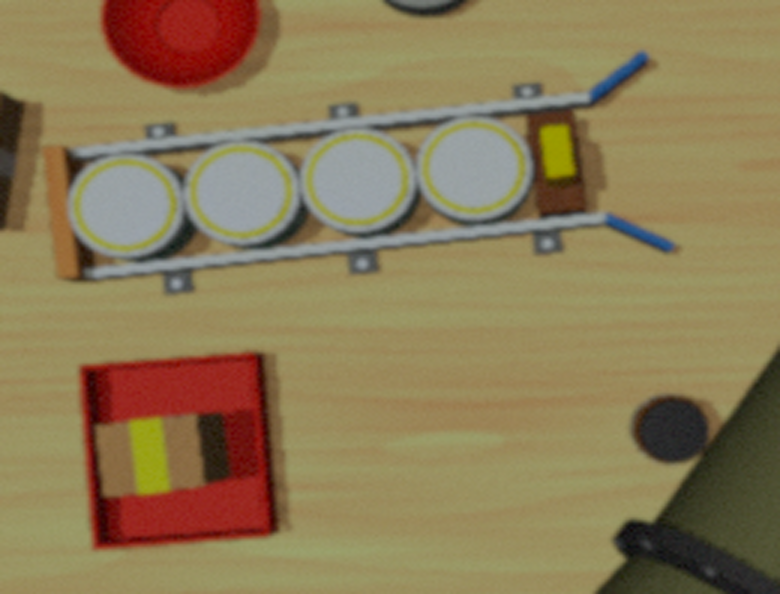

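View pics/s26.png

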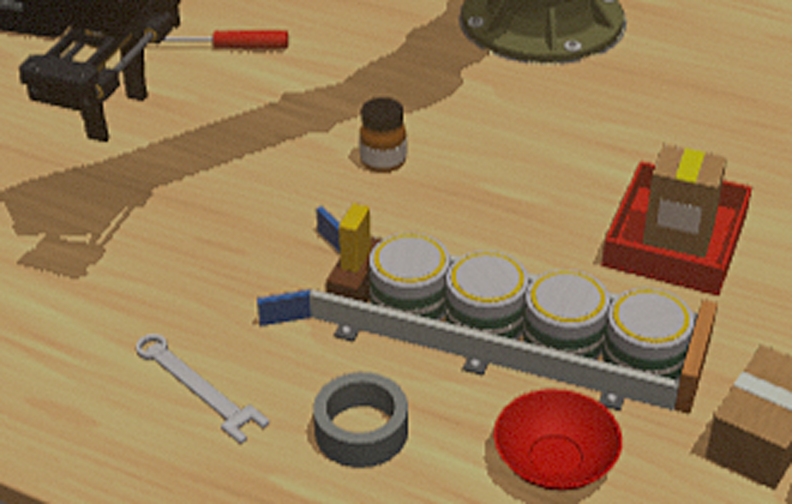

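```bash
python3 - <<'E'
from h import *
T=cam('top')
for p in((126.5,206),(242,193.5),(358,181.5),(474,169)):
    print(tolane(onz(T,(p[0]/3+140-.3,p[1]/2.7+140-.3),.064)).round(4))
v=np.array([.3711,.3103])-np.array([.3712,.3036]);print('carton-tray',v)
E
```

```text
[ 0.0417 -0.0011]
[ 0.1253 -0.0012]
[ 0.2091 -0.0017]
[ 0.2931 -0.0018]
carton-tray [-1.0e-04  6.7e-03]
```

The tins measure 0.042, 0.125, 0.209 and 0.293 m along the lane, and the block is at 0.353 m and square. All of that is within the limits, so I'm handing the job in.

```bash
python3 - <<'E'
from bench import ctrl
print(ctrl.close_job())
E
```

```text
the job is handed in; nothing more can be done
None
```

I finished the job and handed it in at about 50 s of the 210 s allowed; the hand-in reports no verdict. The carton went into the red tray. All four tins were slid along the bench through the mouth and packed against the end stop. The stop block was then set down and slid up to the last tin.

Last checks, from the top and scene cameras:

| Item | Measured | Limit |
|---|---|---|
| Tins along the lane | x = 0.042, 0.125, 0.209, 0.293 m (84 mm apart) | inside the four ranges set |
| Tins across the lane | within 2 mm of centre | 12 mm |
| Block along the lane | x = 0.353 m | 0.346–0.378 m |
| Block across the lane | under 1 mm from centre | 12 mm |
| Block angle | square within about 0.01 rad | 0.2 rad |
| Carton in the tray | standing, about 7 mm from the centre | 60 mm |

When I pushed the block against the last tin, the force rose and it stopped moving, so it was touching. I then eased the pressure and let go.

The bystanders looked unmoved in the pictures. I only measured the tape roll, which had not shifted. No knocked tin was seen and no check failed, though my automatic tin finder could not separate the packed lids. I read their centres by eye from an enlarged picture, so those tin positions are good to about 2 mm.

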